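Index the engine cylinder a quarter turn on the tilted work stand and lock it

ROBOT

A 6-joint arm with a two-finger parallel gripper is mounted at the origin on a cart in front of the work surface, level with it; the furniture and walls round the work are solid. World frame = base frame: x ahead of the robot, y to its left, z up, the work surface at z = 0. Lengths are in m, angles in rad, forces in N, time in s.
With the tool pointing down it reaches from about 0.3 to 0.75 m from the base axis. Payload 8.5 kg.
Tool frame: the origin (TCP) lies between the finger pads; the fingertips stand 19 mm ahead of it and the grasp point (between the pads) is the TCP; z points along the fingers, y is the direction in which the jaws open and shut (so a half turn about z gives the same grasp; the last joint's range is limited). The gripper opens to 85 mm and grips with 20 to 120 N. Pads are 22 mm wide; open, the fingers measure 114 mm over their backs; the gripper's body (76 mm by 85 mm) begins 54 mm behind the grasp point. The pads swing forward as they close: fully open they stand 13 mm farther back than shut.
Start: joints at [-1.354, 0.381, 1.297, -0, 1.464, -0.215], TCP at [0.23, -0.5, 0.25] pointing down, gripper open.
Joint ranges: [-3.11, 3.11], [-0.89, 2.33], [0.22, 2.48], [-1.42, 4.56], [0.17, 2.85], [-2.88, 2.88]. Speed limits (rad/s): [2.39, 2.39, 3.14, 3.14, 3.14, 3.14].

INTERFACE

Orientations are given as a unit quaternion [x, y, z, w].
In Python, from workcell import monitor, eyes, env gives the robot as it stands.
- The arm moves only by the tool arm_command, never from a script. Its argument "commands" is a list of rows, each an object with "dp": the shift along the tool's x, y, z in mm, a list of three; "roll": the turn about the tool's z in rad; "fingers": the finger opening in mm, from 0 to 85.4. In form: [{"dp": [tx, ty, tz], "roll": roll, "fingers": fingers}, ...]. A call has 1 to 12 rows; each row is the pose to reach, as a shift and turn from the pose commanded when the call began, along the tool's axes at that moment; what a row does not reach only later rows make up. A row lasts 1/8 s, in which the tool goes at most 62.5 mm and 10.7 degrees, less where a joint would pass 70% of its speed; a pose out of reach is approached as far as the arm can. A call with a gripper value outside its range is refused whole. The fingers move at their own pace and stop on an object; "grip_force" is the grip in N (left out, the last holds). Time passes only in rows, so rows that repeat a pose let the fingers close. It gives the time, the measured TCP pose, the force and the opening at its end, in the units of the state.
- monitor.sense(): the state, without advancing time (a new reading comes with each control period).
- eyes.grab_frame(name): name is "scene" or "side" or "wrist"; returns a dict with "color" (384x512x3 uint8, red, green, blue), "range_z" (384x512 float32, m along the optical axis (not along the pixel's ray), 0 where there is no reading), "fx", "fy", "cx", "cy" (pixels), "rvec" (rotation vector, rad) and "tvec" (3), from world to camera coordinates, as OpenCV has them. Camera axes: x right, y down, z forward; pixel columns grow to the right and rows downward; lengths in m; the calibration is good to about 2 mm. A picture is of the moment at which its call begins.
- env.finish_job(): hands the job in, once; it reports no verdict.
The state is a dict: "clock": time; "joint_pos": joint angles; "joint_vel": joint speeds; "effort": joint torques, N m; "tool_pos": TCP position; "ee_rot": TCP orientation; "contact_force": force on the tool from outside, world axes, zero at the start; "wrist_torque": the same for the moment, N m; "grip_width": finger opening in m.
Only numpy, scipy, OpenCV 4.12 (cv2) and the standard library are available. Lean on these libraries where they do the work, as an engineer would, in place of code of your own. Each camera call takes 0.05 s, during which the arm holds its last target.

TASK

The finned engine cylinder is bolted to the tilted index plate of the work stand, locked with its exhaust port facing the left side of the stand; turn it a quarter turn so that the port faces the front (the low side, towards you) and lock it there. Pull the spring-loaded T-handle out along its axis, turn it clockwise until its cross pin drops into the rest notch and let go so that it stays out by itself, swing the plate round by the black handle, then turn the T-handle back so that the pin springs fully home in the hole at the new station. Leave the socket extension bar that lies in front of the stand where it is.

Things in the scene. Friction and masses are not known exactly. Their poses are not given: they have to be found in the camera images.
- stand: Grey cast work stand, fixed to the table, base 170 x 130 x 14 mm. Origin: on the table top under the plate's centre. x points to its back (high side), y to its left, z up; its front (low side) is -x. All that is mounted on it leans 35 degrees to the front: the plate's axis points along (-0.574, 0, 0.819) in this frame.
- plate_centre (a point): Centre of the top face of the steel index plate (160 mm in diameter, 11 mm thick), 120 mm above the stand's origin. z points out of the plate along its axis; x and y turn with the plate (as the stand's at the start). Four holes lie 90 degrees apart on a circle of 66 mm radius. The finned engine cylinder in the middle is 68 mm in diameter and stands 53 mm above the plate.
- handle_grip (a point): On the black upright handle of the plate, 68 mm from the plate's axis: a round bar, 18 mm in diameter, parallel to that axis, from 13 to 90 mm above the plate; this point is 68 mm above the plate. It is at the plate's front left at the start, at its front right after the quarter turn. Axes as plate_centre.
- exhaust_port (a point): Face of the exhaust port of the engine cylinder (flange 50 x 27 mm with a dark hole and two studs, its top edge 41 mm above the plate), 44 mm from the plate's axis along the plate's y axis.
- tee_grip (a point): Centre of the bar of the black T-handle of the spring plunger at the plate's high side. Bar 48 mm long (x), 12 wide (y), 16 high (z); z points out along the plunger's axis, parallel to the plate's axis and 66 mm uphill of it. 72 mm above the plate's face when home. Under the bar only a stem 13 mm thick, down to the guide sleeve (32 mm in diameter), 24 mm below this point.
- index_pin (a joint): How far the plunger is drawn out along its axis, m: 0 = home, its 8 mm pin 8 mm deep in a hole of the plate (clear of the plate beyond 0.008); 0.010 = in the rest notch. Between home and notch it turns only when lifted beyond 0.013; stop at 0.016. A spring pulls it home with 4 N at 0, 9 N at 0.014; let go short of the notch, it snaps back.
- tee_turn (a joint): Turn of the T-handle, rad, clockwise positive looking down on the handle: 0 = home (bar points to the plate's axis), 1.08 = over the rest notch; range -0.05 to 1.13. Turns lightly when lifted beyond 0.013. From the rest notch, lift and turn it back to 0 to let the pin go home.
- index_plate (a joint): Turn of the plate, rad, counter-clockwise positive looking down on it: 0 at the start (port to the stand's left), 1.571 = port to the front. Stations at -1.571, 0, 1.571, 3.142; range -1.9 to 3.4. Balanced, friction about 0.1 N m, stays where left; turns only with the pin clear. The round-nosed pin draws the plate in from about 2 degrees off a station.
- extension_1: Steel socket extension bar, 151 mm long, loose on the table just in front of the stand.

How it is judged:
By the outcome, as a careful person would: the job done as asked, in the order asked, and still so for the second after the job is handed in, with the robot touching nothing.
It also fails if it takes over 67 s, if anything falls off the work surface, if the arm or the gripper's body presses on something with over 40 N, if the wrist force passes 120 N, or if a joint passes its speed limit or range.

## Working session

There is one attempt and no reset: what is moved stays moved. The work goes in short steps, Python scripts to look and compute and a tool call to move; the robot and the scene stay as the last step left them, time stands still between calls to the robot, and variables do not carry over. Pictures are saved under pics/ and viewed, and the job is handed in when it is done.

Besides the shell and the picture viewer there is one more tool, called by a JSON object that holds its "fn" and its "kwargs", one argument or row to a line. arm_command: Moves the arm, as the interface text tells. Its arguments: {"type":"object","properties":{"commands":{"type":"array"},"grip_force":{"type":"number"}},"required":["commands"]}

```bash
ls; mkdir -p pics
python3 - <<'E'
from workcell import monitor, eyes, env
import cv2
print(monitor.sense())
for n in ["scene","side","wrist"]:
    f=eyes.grab_frame(n); cv2.imwrite(f"pics/a_{n}.png",f["color"][:,:,::-1])
    print(n,f["fx"],f["cx"],f["cy"],f["rvec"],f["tvec"])
E
```

```text
pics
{'clock': 0.0, 'joint_pos': array([-1.35429301e+00,  3.81199105e-01,  1.29825342e+00,  3.61668209e-05,
        1.46356474e+00, -2.15292286e-01]), 'joint_vel': array([-0.00086841, -0.00010374, -0.0018443 , -0.00088977, -0.00064366,
        0.00139247]), 'effort': array([ 2.20792003e-06, -4.48459375e+01, -2.31280196e+01, -2.28024805e-04,
        4.69398190e-03, -1.79274230e-05]), 'tool_pos': array([ 0.23013028, -0.49926105,  0.24971256]), 'ee_rot': array([ 9.76784626e-01,  2.14222516e-01,  1.75468457e-05, -7.12313447e-04]), 'contact_force': array([ 0.21695805,  0.42991438, -0.61684202]), 'wrist_torque': array([-0.01482324,  0.03449242,  0.04379863]), 'grip_width': 0.08560626946672882}
scene 472.65709427954545 261.97658397973856 188.84955388272428 [ 0.63530413 -2.57568927  1.24159414] [0.62183376 0.12519825 0.92051984]
side 475.4878443389162 257.893568741517 185.32027160536148 [ 2.10406979 -0.00488654 -0.0164599 ] [-0.54816317  0.26230069  0.68064001]
wrist 288.5182887488666 255.907697284506 189.60854092276787 [-2.43463346  1.55989157  0.2282904 ] [-0.54808084 -0.03730992  0.3799757 ]
```

View pics/a_scene.png

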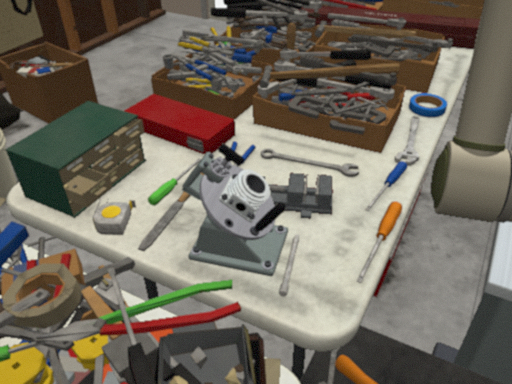

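View pics/a_side.png

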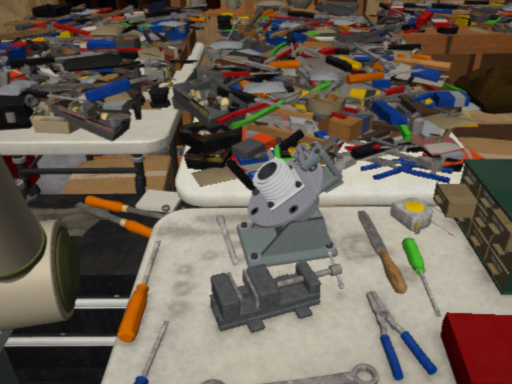

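View pics/a_wrist.png

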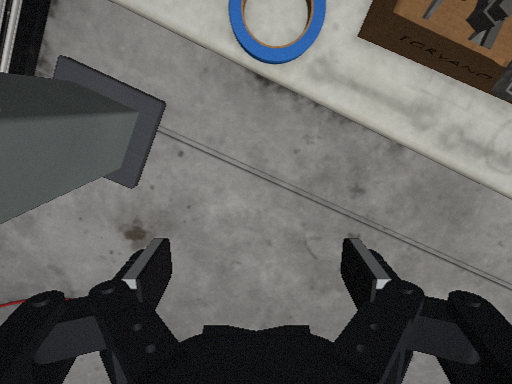

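The scene view shows the stand at about (240,215), with the port at (257,184) and the black handle at (271,218). The T-handle is near (237,152) and the extension bar near (290,265). I'll zoom in on these.

```bash
cat > h.py <<'E'
import numpy as np, cv2
from workcell import monitor, eyes, env
from scipy.spatial.transform import Rotation as R
def pts(f):
    Z=f["range_z"]; v,u=np.mgrid[:Z.shape[0],:Z.shape[1]]
    P=np.stack([(u-f["cx"])/f["fx"]*Z,(v-f["cy"])/f["fy"]*Z,Z],-1)
    Rm=cv2.Rodrigues(np.array(f["rvec"],float))[0]
    W=(P-np.array(f["tvec"]))@Rm
    W[Z==0]=np.nan
    return W
def proj(f,p):
    Rm=cv2.Rodrigues(np.array(f["rvec"],float))[0]
    c=np.atleast_2d(p)@Rm.T+np.array(f["tvec"])
    return np.stack([c[:,0]/c[:,2]*f["fx"]+f["cx"],c[:,1]/c[:,2]*f["fy"]+f["cy"]],-1)
def crop(f,x0,y0,x1,y1,k,name):
    cv2.imwrite(name,cv2.resize(f["color"][y0:y1,x0:x1,::-1],None,fx=k,fy=k,interpolation=cv2.INTER_CUBIC))
E
python3 - <<'E'
from h import *
import pickle
d={}
for n,c in [("scene",(175,130,315,300)),("side",(190,140,370,340))]:
    f=eyes.grab_frame(n); d[n]=f; crop(f,*c,3.4 if n=="scene" else 3,f"pics/b_{n}.png")
    Rm=cv2.Rodrigues(np.array(f["rvec"]))[0]; print(n,"cam",-Rm.T@f["tvec"])
pickle.dump(d,open("d0.pkl","wb"))
f=d["scene"]; W=pts(f)
for u,v in [(257,184),(271,218),(237,152),(240,250),(200,235),(290,265),(215,210),(193,262),(277,271)]: print((u,v),W[v,u].round(4))
E
```

```text
scene cam [0.24790318 0.8574863  0.67303035]
side cam [ 0.55746381 -0.45097853  0.56427635]
(257, 184) [0.5738 0.2632 0.1457]
(271, 218) [0.5141 0.3243 0.1365]
(237, 152) [ 0.7739  0.0022 -0.003 ]
(240, 250) [0.5736 0.3325 0.0384]
(200, 235) [0.6494 0.3492 0.0573]
(290, 265) [0.4851 0.3008 0.0118]
(215, 210) [0.6093 0.3507 0.1364]
(193, 262) [ 0.6585  0.3687 -0.0019]
(277, 271) [ 0.5053  0.3142 -0.0021]
```

View pics/b_scene.png

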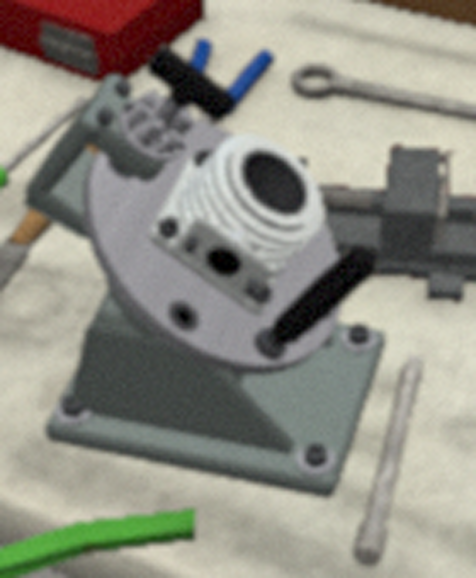

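View pics/b_side.png

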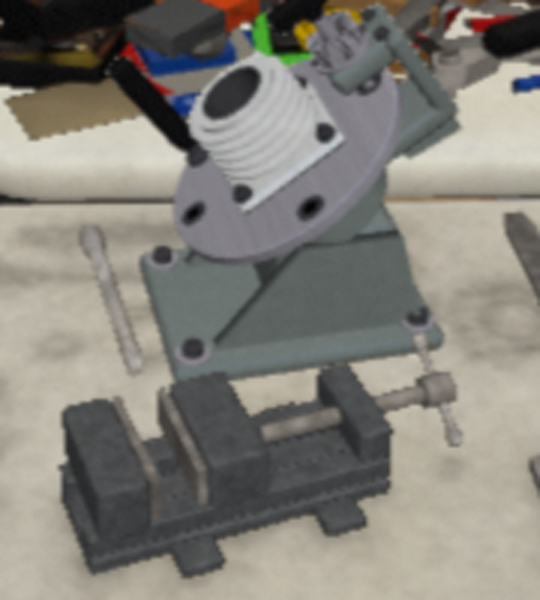

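The close-up views show three base bolts each, at scene-crop (72,405), (316,456) and (359,335) and side-crop (162,255), (193,349) and (418,317). The T bar is at scene-crop (190,80). Next I'll measure the stand pose from the bolts, the plate plane and the T bar.

```bash
cat >> h.py <<'E'
def ray(f,uv,h):
    Rm=cv2.Rodrigues(np.array(f["rvec"],float))[0]; C=-Rm.T@np.array(f["tvec"])
    d=Rm.T@np.array([(uv[0]-f["cx"])/f["fx"],(uv[1]-f["cy"])/f["fy"],1]); return C+d*(h-C[2])/d[2]
def tri(fs,uvs):
    A=np.zeros((3,3));b=np.zeros(3)
    for f,uv in zip(fs,uvs):
        Rm=cv2.Rodrigues(np.array(f["rvec"],float))[0]; C=-Rm.T@np.array(f["tvec"])
        d=Rm.T@np.array([(uv[0]-f["cx"])/f["fx"],(uv[1]-f["cy"])/f["fy"],1]);d/=np.linalg.norm(d)
        M=np.eye(3)-np.outer(d,d);A+=M;b+=M@C
    return np.linalg.solve(A,b)
E
python3 - <<'E'
from h import *
import pickle
d=pickle.load(open("d0.pkl","rb"));s=d["scene"];t=d["side"]
for c in [(72,405),(316,456),(359,335)]:
    uv=(175+c[0]/3.4-.35,130+c[1]/3.4-.35); print("scene bolt",ray(s,uv,.018).round(4), pts(s)[int(round(uv[1])),int(round(uv[0]))].round(4))
for c in [(162,255),(193,349),(418,317)]:
    uv=(190+c[0]/3-.33,140+c[1]/3-.33); print("side bolt",ray(t,uv,.018).round(4), pts(t)[int(round(uv[1])),int(round(uv[0]))].round(4))
# plate plane per view by RANSAC in hsv/region
for n,f,box in [("scene",s,(195,155,290,245)),("side",t,(240,150,330,230))]:
    W=pts(f); x0,y0,x1,y1=box; P=W[y0:y1,x0:x1].reshape(-1,3); P=P[~np.isnan(P).any(1)]; P=P[(P[:,2]>.05)]
    rng=np.random.default_rng(0);best=0
    for i in range(1500):
        a=P[rng.choice(len(P),3,False)]; nn=np.cross(a[1]-a[0],a[2]-a[0]); l=np.linalg.norm(nn)
        if l<1e-5: continue
        nn/=l; nn*=np.sign(nn[2])
        if abs(nn[2]-.819)>.08: continue
        m=abs((P-a[0])@nn)<.002
        if m.sum()>best: best=m.sum();bm=m
    Q=P[bm];c=Q.mean(0);nn=np.linalg.svd(Q-c)[2][2];nn*=np.sign(nn[2]);print(n,"plane",best,len(P),c,nn,"yaw",np.degrees(np.arctan2(-nn[1],-nn[0])), "tilt",np.degrees(np.arccos(nn[2])))
# tee black mask
W=pts(s);g=s["color"].max(2)
m=(g<60);m[:130]=0;m[175:]=0;m[:,:205]=0;m[:,255:]=0
v,u=np.nonzero(m);print("tee px",len(u),u.mean(),v.mean(),u.min(),u.max(),v.min(),v.max());Q=W[v,u];print(np.nanmedian(Q,0)); 
Q=Q[Q[:,2]>.1];print(len(Q),Q.min(0),Q.max(0),Q.mean(0)); q=Q-Q.mean(0);print(np.linalg.svd(q)[2][0])
E
```

```text
scene bolt [0.661  0.3522 0.018 ] [0.6573 0.3562 0.0227]
scene bolt [0.521  0.3226 0.018 ] [0.5186 0.3257 0.0217]
scene bolt [0.5425 0.2253 0.018 ] [0.542  0.2277 0.0207]
side bolt [0.5192 0.3215 0.018 ] [0.5201 0.3153 0.0215]
side bolt [0.5407 0.2235 0.018 ] [0.5409 0.2176 0.0228]
side bolt [0.6796 0.2527 0.018 ] [0.6793 0.2511 0.02  ]
scene plane 1685 5754 [0.59572461 0.31741573 0.12214586] [-0.56193698 -0.12779055  0.81724929] yaw 12.811789575188905 tilt 35.18962226827237
side plane 1866 5672 [0.59800628 0.25707226 0.11877866] [-0.5596297  -0.1210923   0.81984831] yaw 12.209396476124947 tilt 34.930387828641315
tee px 243 230.04526748971193 154.33333333333334 205 243 132 166
[0.60932104 0.29418094 0.21746846]
237 [0.58812368 0.28399642 0.1946955 ] [0.65380882 0.3169311  0.23547197] [0.60867884 0.29410036 0.21776134]
[-0.859292   -0.2068568  -0.46779005]
```

```bash
cat >> h.py <<'E'
YAW=np.radians(12.3); O=np.array([.5985,.288,0])
Rs=R.from_euler('z',YAW).as_matrix()
a=np.radians(35)
Rp=Rs@np.array([[np.cos(a),0,-np.sin(a)],[0,1,0],[np.sin(a),0,np.cos(a)]])  # plate frame in world (cols x uphill,y left,z axis)
def pl(p): return O+np.array([0,0,.12])+np.atleast_2d(p)@Rp.T
def st(p): return O+np.atleast_2d(p)@Rs.T
E
cat > ov.py <<'E'
from h import *
import sys,pickle
d=pickle.load(open("d0.pkl","rb"))
th=np.linspace(0,2*np.pi,72)
circ=lambda r,h:pl(np.stack([r*np.cos(th),r*np.sin(th),0*th+h],-1))
for n,(x0,y0,x1,y1),k in [("scene",(175,130,315,300),3.4),("side",(190,140,370,340),3)]:
    f=d[n]; im=cv2.resize(f["color"][y0:y1,x0:x1,::-1],None,fx=k,fy=k,interpolation=cv2.INTER_CUBIC)
    def dr(P,c,close=True):
        q=((proj(f,P)-[x0,y0]+.5)*k).astype(np.int32); cv2.polylines(im,[q],close,c,1,cv2.LINE_AA)
    dr(circ(.08,0),(0,0,255)); dr(circ(.08,-.011),(0,100,255))
    for A in (0,90,180,270):
        c=np.array([.066*np.cos(np.radians(A)),.066*np.sin(np.radians(A)),0]); dr(pl(c+.005*np.stack([np.cos(th),np.sin(th),0*th],-1)),(255,0,0))
    dr(st([[.085,.065,.014],[.085,-.065,.014],[-.085,-.065,.014],[-.085,.065,.014]]),(0,255,0))
    for z in (.064,.08): dr(pl([[.066+sx*.024,sy*.006,z] for sx,sy in((1,1),(1,-1),(-1,-1),(-1,1))]),(255,0,255))
    for A in (135,): 
        c=.068*np.array([np.cos(np.radians(A)),np.sin(np.radians(A))]); dr(pl([[*c,.013],[*c,.09]]),(255,255,0),False)
    cv2.imwrite(f"pics/{sys.argv[1]}_{n}.png",im)
E
python3 ov.py c
```

```text
(no output)
```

View pics/c_scene.png

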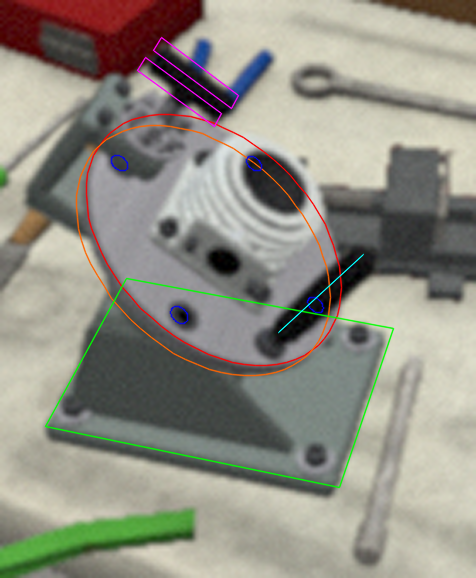

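View pics/c_side.png

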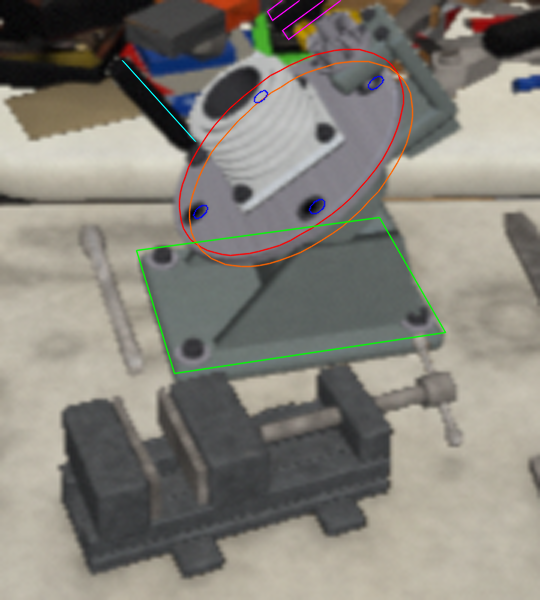

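The overlay fits to about 2 mm. It needs about -2 mm in x, and the handle sits nearer the left than 135°. I'll adjust both and check again.

```bash
sed -i 's/O=np.array(\[.5985,.288,0\])/O=np.array([.5963,.2878,0])/' h.py; sed -i 's/for A in (135,)/for A in (130,)/' ov.py; python3 ov.py d
python3 - <<'E'
from h import *
import pickle
d=pickle.load(open("d0.pkl","rb"));s=d["scene"];t=d["side"]
S=lambda c:(175+c[0]/3.4-.5,130+c[1]/3.4-.5); T=lambda c:(190+c[0]/3-.5,140+c[1]/3-.5)
inv=lambda p:((p-O-[0,0,.12])@Rp*1000).round(1)
print("left hole? handle top", inv(tri([s,t],[S((365,258)),T((122,63))])))
print("handle base", inv(tri([s,t],[S((271,341)),T((200,152))])))
print("cyl bore", inv(tri([s,t],[S((274,184)),T((232,93))])))
E
```

```text
left hole? handle top [-47.7  48.3  87.6]
handle base [-47.8  47.4   3.7]
cyl bore [-1.   1.  51.9]
```

View pics/d_scene.png

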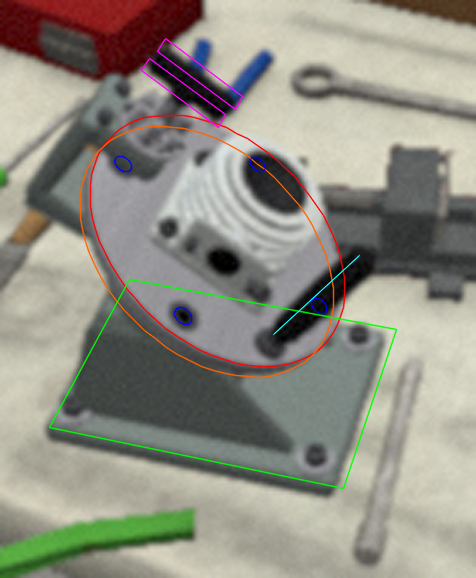

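View pics/d_side.png

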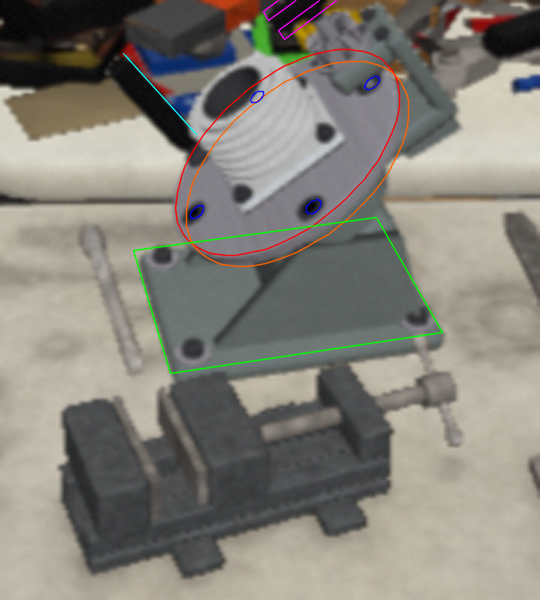

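Measured and given dimensions agree: handle at plate (-48,48), bore at (−1,1,52). The tool stays vertical, so I'll grip the T bar across its 12 mm width. I'll first roll the tool by about half a turn to keep joint 6 in range for the clockwise turn.

```bash
cat >> h.py <<'E'
def go(p,ang=None,off=None):
    """dp (mm) and roll from the present pose to world p, tool-x heading ang (deg)"""
    s=monitor.sense(); Rt=R.from_quat(s["ee_rot"]).as_matrix()
    dp=Rt.T@(np.asarray(p).ravel()-s["tool_pos"])*1000
    cur=np.degrees(np.arctan2(Rt[1,0],Rt[0,0]))
    r=None if ang is None else -np.radians(ang-cur)
    print("dp",dp.round(1),"heading",cur.round(2),"roll",r, "pos",s["tool_pos"].round(4),"t",s["clock"].round(2),"F",s["contact_force"].round(1),"w",round(s["grip_width"]*1000,1),"q",s["joint_pos"].round(2))
E
python3 - <<'E'
from h import *
T=pl([.066,0,.072])[0]; print("tee",T)
go([*T[:2],.33],192.3)
E
```

```text
tee [0.60877348 0.29051966 0.21683499]Traceback (most recent call last):
  File "<stdin>", line 3, in <module>
  File "h.py", line 39, in go
    print("dp",dp.round(1),"heading",cur.round(2),"roll",r, "pos",s["tool_pos"].round(4),"t",s["clock"].round(2),"F",s["contact_force"].round(1),"w",round(s["grip_width"]*1000,1),"q",s["joint_pos"].round(2))
                                                                                             ^^^^^^^^^^^^^^^^
AttributeError: 'float' object has no attribute 'round'
```

```bash
sed -i 's/s\["clock"\].round(2)/round(s["clock"],2)/' h.py
python3 - <<'E'
from h import *
T=pl([.066,0,.072])[0]; print("tee",T)
go([*T[:2],.33],192.3)
E
```

```text
tee [0.60877348 0.29051966 0.21683499]
dp [ 674.5 -559.   -79.5] heading 24.74 roll -2.924441123732098 pos [ 0.2302 -0.4994  0.2501] t 0.25 F [0.  0.3 0.4] w 85.4 q [-1.35  0.38  1.3   0.    1.46 -0.22]
```

{"fn": "arm_command", "kwargs": {
  "commands": [
    {"dp":[0,0,-60],"roll":-0.15,"fingers":60},
    {"dp":[30,-25,-80],"roll":-0.32,"fingers":50},
    {"dp":[70,-58,-80],"roll":-0.49,"fingers":40},
    {"dp":[110,-91,-80],"roll":-0.66,"fingers":40},
    {"dp":[150,-124,-80],"roll":-0.83,"fingers":40},
    {"dp":[190,-157,-80],"roll":-1.0,"fingers":40},
    {"dp":[230,-190,-80],"roll":-1.17,"fingers":40},
    {"dp":[270,-224,-80],"roll":-1.34,"fingers":40},
    {"dp":[310,-257,-80],"roll":-1.51,"fingers":40},
    {"dp":[350,-290,-80],"roll":-1.68,"fingers":40},
    {"dp":[390,-323,-80],"roll":-1.85,"fingers":40},
    {"dp":[430,-356,-80],"roll":-2.02,"fingers":40}
  ]
}}

```text
clock: 1.75
tool_pos: [0.4722, 0.0055, 0.3304]
ee_rot: [0.335, 0.942, -0.0, 0.0]
contact_force: [1.1, -1.2, 0.7]
grip_width: 0.0404
```

Run:
```python
from h import *
T=pl([.066,0,.072])[0]
go([*T[:2],.33],192.3)
```

```text
dp [ 74.3 307.2   0.4] heading 140.8 roll -0.8987883001175087 pos [0.4722 0.0055 0.3304] t 1.75 F [ 1.1 -1.2  0.7] w 40.4 q [-0.24  0.19  1.34 -0.    1.61 -1.13]
```

{"fn": "arm_command", "kwargs": {
  "commands": [
    {"dp":[12,45,0],"roll":-0.15,"fingers":40},
    {"dp":[23,95,0],"roll":-0.3,"fingers":40},
    {"dp":[35,145,0],"roll":-0.47,"fingers":40},
    {"dp":[47,195,0],"roll":-0.64,"fingers":40},
    {"dp":[59,245,0],"roll":-0.8,"fingers":40},
    {"dp":[70,290,0],"roll":-0.9,"fingers":40},
    {"dp":[74,307,0],"roll":-0.9,"fingers":40},
    {"dp":[74,307,0],"roll":-0.9,"fingers":40}
  ]
}}

```text
clock: 2.75
tool_pos: [0.6101, 0.2885, 0.3293]
ee_rot: [-0.106, 0.994, -0.0, -0.001]
contact_force: [0.2, 0.3, -0.2]
grip_width: 0.0403
```

Run:
```python
from h import *
T=pl([.066,0,.072])[0]
go([*T[:2],.33],192.3)
for n,c in [("wrist",(0,0,512,384)),("scene",(175,90,315,260))]:
    f=eyes.grab_frame(n); crop(f,*c,1.3 if n=="wrist" else 3.4,f"pics/e_{n}.png")
    P=pl([[.066+sx*.024,sy*.006,.08] for sx,sy in((1,1),(1,-1),(-1,-1),(-1,1))])
    print(n,proj(f,P).round(0).tolist())
```

```text
dp [ 0.9  2.2 -0.7] heading -167.88 roll -6.2863562614068 pos [0.6101 0.2885 0.3293] t 2.75 F [ 0.2  0.3 -0.2] w 40.3 q [ 0.27  0.59  0.72  0.    1.84 -1.52]
wrist [[265.0, 218.0], [250.0, 218.0], [250.0, 163.0], [264.0, 163.0]]
scene [[221.0, 145.0], [223.0, 141.0], [246.0, 158.0], [244.0, 162.0]]
```

View pics/e_wrist.png

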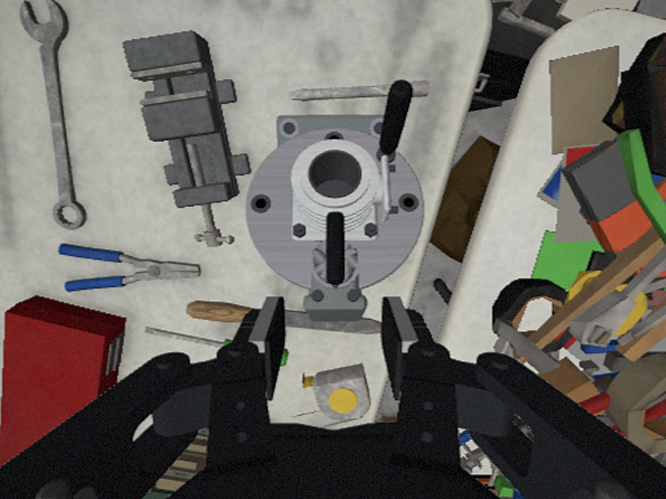

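View pics/e_scene.png

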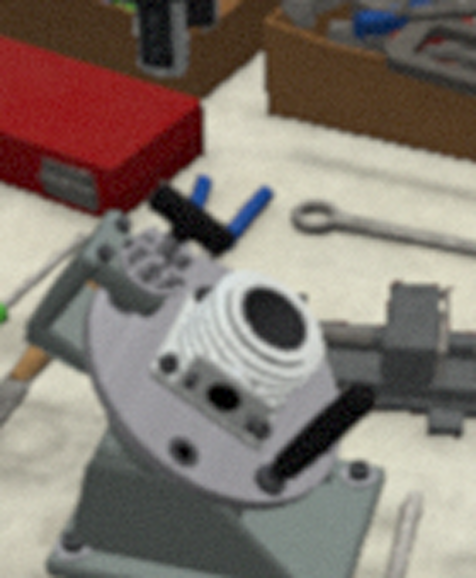

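The wrist view has the bar at (258,164)–(258,218) px, against a prediction of (257,163)–(257,218). The fit is under 1 mm, so I'll descend.

{"fn": "arm_command", "kwargs": {
  "commands": [
    {"dp":[1,2,40],"roll":0,"fingers":40},
    {"dp":[1,2,80],"roll":0,"fingers":40},
    {"dp":[1,2,100],"roll":0,"fingers":40},
    {"dp":[1,2,108],"roll":0,"fingers":40},
    {"dp":[1,2,108],"roll":0,"fingers":40},
    {"dp":[1,2,108],"roll":0,"fingers":40}
  ]
}}

```text
clock: 3.6
tool_pos: [0.6089, 0.2893, 0.2237]
ee_rot: [-0.105, 0.994, 0.0, 0.001]
contact_force: [1.0, -0.3, 0.1]
grip_width: 0.0399
```

Run:
```python
from h import *
T=pl([.066,0,.072])[0]
go([*T[:2],.221],-167.7)
for n,c in [("wrist",(0,0,512,384)),("scene",(175,90,315,260))]:
    f=eyes.grab_frame(n); crop(f,*c,1.3 if n=="wrist" else 3.4,f"pics/f_{n}.png")
```

```text
dp [-0.1  1.2  2.7] heading -167.97 roll -0.004742975384773148 pos [0.6089 0.2893 0.2237] t 3.6 F [ 1.  -0.3  0.1] w 39.9 q [ 0.27  0.62  0.95 -0.    1.56 -1.51]
```

View pics/f_wrist.png

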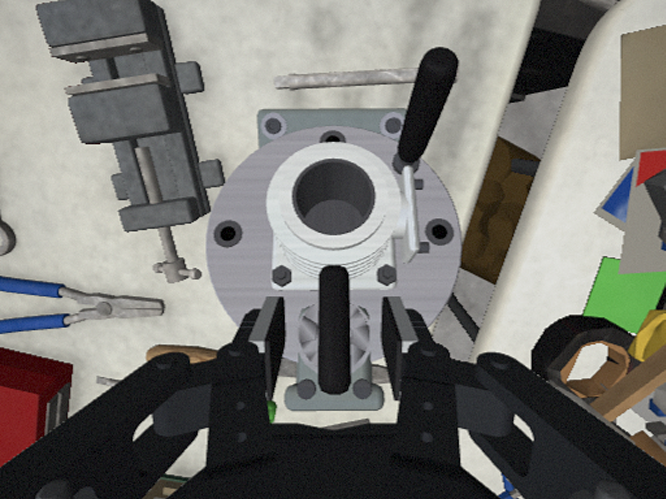

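View pics/f_scene.png

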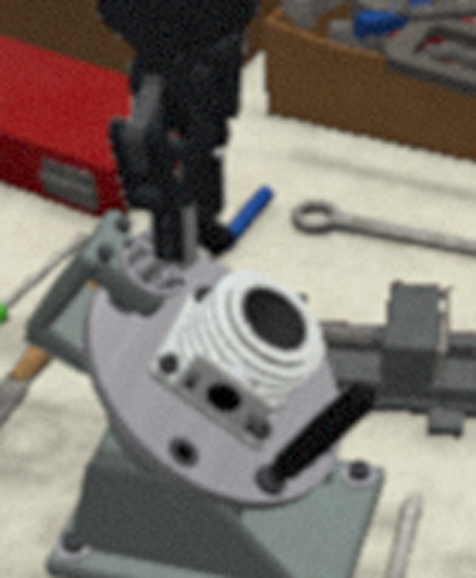

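The bar is centred between the pads, at about 335 px in the wrist view. I'll close the grip.

{"fn": "arm_command", "kwargs": {
  "commands": [
    {"dp":[0,1,2],"roll":-0.003,"fingers":40},
    {"dp":[0,1,2],"roll":-0.003,"fingers":25},
    {"dp":[0,1,2],"roll":-0.003,"fingers":14},
    {"dp":[0,1,2],"roll":-0.003,"fingers":8},
    {"dp":[0,1,2],"roll":-0.003,"fingers":8},
    {"dp":[0,1,2],"roll":-0.003,"fingers":8}
  ],
  "grip_force": 40
}}

```text
clock: 4.45
tool_pos: [0.6085, 0.2898, 0.2205]
ee_rot: [-0.106, 0.994, -0.001, 0.0]
contact_force: [-0.3, -5.4, 1.3]
grip_width: 0.0115
```

Run:
```python
from h import *
T=pl([.066,0,.072])[0]
go([*T[:2],.221],-167.7)
s=monitor.sense(); print("lift 15mm tool axes:", R.from_quat(s["ee_rot"]).as_matrix().T@Rp[:,2]*15)
```

```text
dp [-0.4  0.7 -0.5] heading -167.82 roll -0.002044867978616955 pos [0.6085 0.2898 0.2205] t 4.45 F [-0.3 -5.4  1.3] w 11.5 q [ 0.27  0.62  0.96 -0.    1.56 -1.51]
lift 15mm tool axes: [  8.60484605  -0.03068159 -12.28640236]
```

{"fn": "arm_command", "kwargs": {
  "commands": [
    {"dp":[2.3,-0.5,-3.3],"roll":0,"fingers":8},
    {"dp":[4.6,-0.5,-6.6],"roll":0,"fingers":8},
    {"dp":[6.9,-0.5,-9.8],"roll":0,"fingers":8},
    {"dp":[8.4,-0.5,-12],"roll":0,"fingers":8},
    {"dp":[8.4,-0.5,-12],"roll":0,"fingers":8},
    {"dp":[8.4,-0.5,-12],"roll":0,"fingers":8}
  ]
}}

```text
clock: 5.2
tool_pos: [0.6011, 0.2881, 0.2313]
ee_rot: [-0.106, 0.994, 0.0, 0.0]
contact_force: [7.3, -1.4, -6.9]
grip_width: 0.0111
```

Run:
```python
from h import *
T=pl([.066,0,.072])[0]
go([.6085,.2898,.2205])
for n,c in [("wrist",(150,150,400,384)),("scene",(175,90,315,260))]:
    f=eyes.grab_frame(n); crop(f,*c,2.5 if n=="wrist" else 3.4,f"pics/g_{n}.png")
```

```text
dp [-7.6  0.1 10.8] heading -167.81 roll None pos [0.6011 0.2881 0.2313] t 5.2 F [ 7.3 -1.4 -6.9] w 11.1 q [ 0.27  0.6   0.97 -0.    1.57 -1.51]
```

View pics/g_wrist.png

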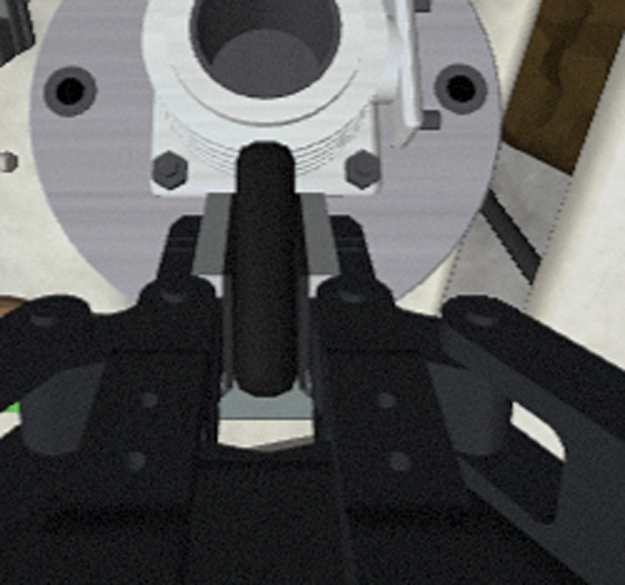

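View pics/g_scene.png

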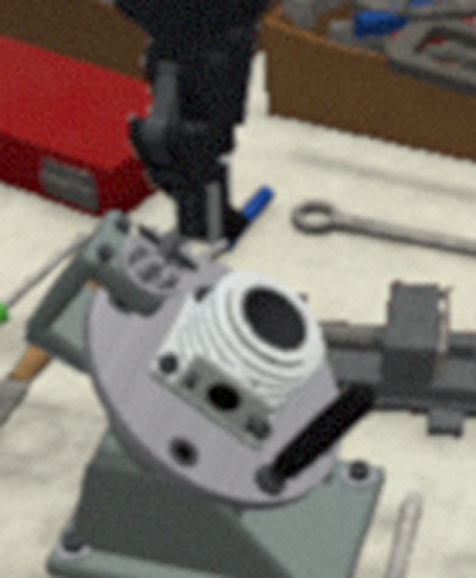

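The bar has come out about 13 mm, and the axial force of about 10 N matches the spring. I'll draw it 1.3 mm further and turn the first half.

{"fn": "arm_command", "kwargs": {
  "commands": [
    {"dp":[0.8,0,-1.1],"roll":0,"fingers":8},
    {"dp":[0.8,0,-1.1],"roll":0,"fingers":8},
    {"dp":[0.8,0,-1.1],"roll":0.1,"fingers":8},
    {"dp":[0.8,0,-1.1],"roll":0.2,"fingers":8},
    {"dp":[0.8,0,-1.1],"roll":0.3,"fingers":8},
    {"dp":[0.8,0,-1.1],"roll":0.3,"fingers":8}
  ]
}}

```text
clock: 6.05
tool_pos: [0.6003, 0.288, 0.2323]
ee_rot: [0.044, 0.999, 0.001, 0.0]
contact_force: [6.9, -2.9, -6.6]
grip_width: 0.0115
```

Run:
```python
from h import *
go([.6085,.2898,.2205]); print(monitor.sense()["wrist_torque"])
for n,c in [("wrist",(150,150,400,384)),("scene",(175,90,315,260))]:
    f=eyes.grab_frame(n); crop(f,*c,2.5 if n=="wrist" else 3.4,f"pics/h_{n}.png")
```

```text
dp [-8.   2.5 11.8] heading 175.01 roll None pos [0.6003 0.288  0.2323] t 6.05 F [ 6.9 -2.9 -6.6] w 11.5 q [ 0.27  0.6   0.97  0.    1.57 -1.21]
[ 0.62146571 -0.94695929  0.81478383]
```

View pics/h_wrist.png

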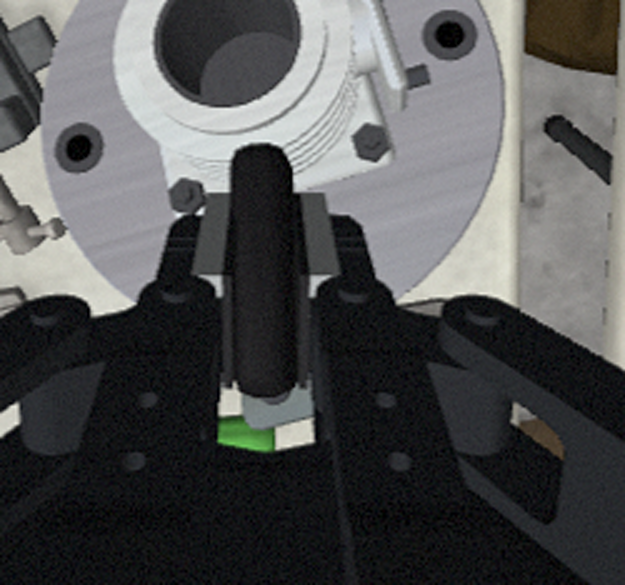

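The bar is turning with the jaws and stays in line with the pads. Continuing.

{"fn": "arm_command", "kwargs": {
  "commands": [
    {"dp":[0,0,-0.5],"roll":0.1,"fingers":8},
    {"dp":[0,0,-0.5],"roll":0.2,"fingers":8},
    {"dp":[0,0,-0.5],"roll":0.3,"fingers":8},
    {"dp":[0,0,-0.5],"roll":0.4,"fingers":8},
    {"dp":[0,0,-0.5],"roll":0.4,"fingers":8}
  ]
}}

```text
clock: 6.78
tool_pos: [0.5997, 0.2883, 0.2324]
ee_rot: [0.241, 0.971, 0.0, -0.001]
contact_force: [5.2, -3.0, -9.2]
grip_width: 0.0113
```

Run:
```python
from h import *
go([.6085,.2898,.2205]); print(monitor.sense()["wrist_torque"])
for n,c in [("wrist",(150,150,400,384)),("scene",(175,90,315,260))]:
    f=eyes.grab_frame(n); crop(f,*c,2.5 if n=="wrist" else 3.4,f"pics/i_{n}.png")
```

```text
dp [-7.1  5.4 11.9] heading 152.16 roll None pos [0.5997 0.2883 0.2324] t 6.78 F [ 5.2 -3.  -9.2] w 11.3 q [ 0.27  0.6   0.97  0.    1.57 -0.81]
[ 0.87730812 -0.78671261  0.90595087]
```

View pics/i_wrist.png

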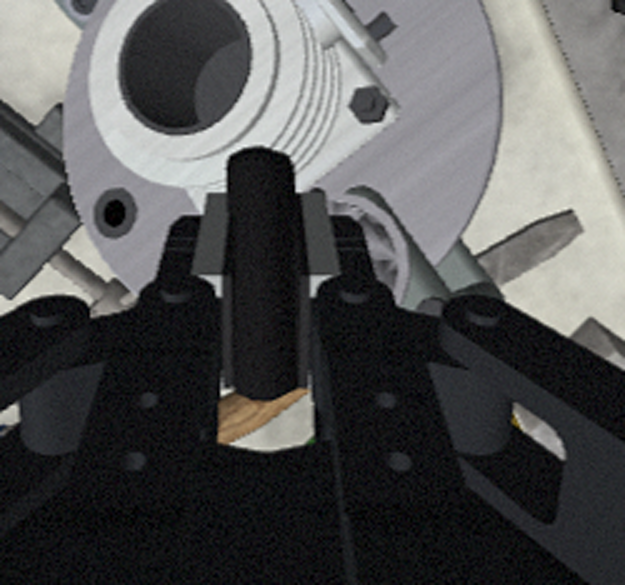

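View pics/i_scene.png

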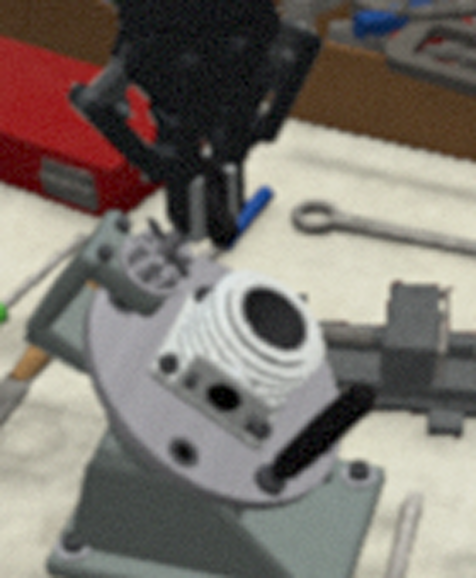

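{"fn": "arm_command", "kwargs": {
  "commands": [
    {"dp":[0,0,-0.3],"roll":0.1,"fingers":8},
    {"dp":[0,0,-0.3],"roll":0.2,"fingers":8},
    {"dp":[0,0,-0.3],"roll":0.3,"fingers":8},
    {"dp":[0,0,-0.3],"roll":0.4,"fingers":8},
    {"dp":[0,0,-0.3],"roll":0.465,"fingers":8},
    {"dp":[0,0,-0.3],"roll":0.465,"fingers":8}
  ]
}}

```text
clock: 7.62
tool_pos: [0.5993, 0.2901, 0.2332]
ee_rot: [0.456, 0.89, 0.002, -0.001]
contact_force: [1.6, 7.5, -10.1]
grip_width: 0.0116
```

Run:
```python
from h import *
go([.6085,.2898,.2205]); s=monitor.sense();print(s["wrist_torque"])
print("lower 5mm tool axes:", R.from_quat(s["ee_rot"]).as_matrix().T@Rp[:,2]*-5, "Faxial",s["contact_force"]@Rp[:,2])
for n,c in [("wrist",(150,150,400,384)),("scene",(175,90,315,260))]:
    f=eyes.grab_frame(n); crop(f,*c,2.5 if n=="wrist" else 3.4,f"pics/j_{n}.png")
```

```text
dp [-5.7  7.2 12.7] heading 125.72 roll None pos [0.5993 0.2901 0.2332] t 7.62 F [  1.6   7.5 -10.1] w 11.6 q [ 0.27  0.6   0.97  0.    1.57 -0.35]
[ 3.20228902 -1.18705482  1.36475833]
lower 5mm tool axes: [-1.15657436  2.62152388  4.09755394] Faxial -10.13365758532718
```

View pics/j_wrist.png

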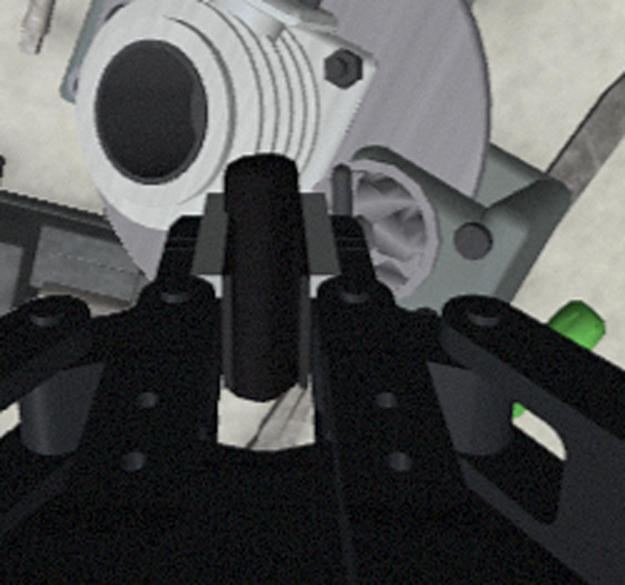

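View pics/j_scene.png

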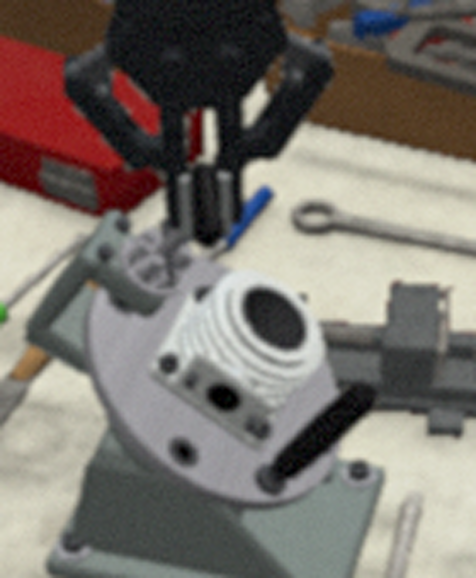

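The T is at about 66° of horizontal heading, which equals a turn of 1.08. I'll lower it along the axis onto the notch and watch the axial force.

{"fn": "arm_command", "kwargs": {
  "commands": [
    {"dp":[-0.5,1.0,1.6],"roll":0,"fingers":8},
    {"dp":[-0.9,2.1,3.3],"roll":0,"fingers":8},
    {"dp":[-1.2,2.6,4.1],"roll":0,"fingers":8},
    {"dp":[-1.2,2.6,4.1],"roll":0,"fingers":8},
    {"dp":[-1.2,2.6,4.1],"roll":0,"fingers":8}
  ]
}}

```text
clock: 8.35
tool_pos: [0.6014, 0.2906, 0.2303]
ee_rot: [0.456, 0.89, 0.002, -0.001]
contact_force: [-4.2, 4.5, -3.8]
grip_width: 0.0111
```

Run:
```python
from h import *
go([.6085,.2898,.2205]); s=monitor.sense();print(s["wrist_torque"])
print("Faxial",s["contact_force"]@Rp[:,2],"lift from home",(s["tool_pos"]-[.6085,.2898,.2205])@Rp[:,2])
```

```text
dp [-4.9  5.3  9.8] heading 125.78 roll None pos [0.6014 0.2906 0.2303] t 8.35 F [-4.2  4.5 -3.8] w 11.1 q [ 0.27  0.61  0.96  0.    1.57 -0.35]
[ 2.91277375 -0.33714674  1.34075056]
Faxial -1.2801921993184981 lift from home 0.011916906630219217
```

{"fn": "arm_command", "kwargs": {
  "commands": [
    {"dp":[-0.3,0.7,1.1],"roll":0,"fingers":8},
    {"dp":[-0.3,0.7,1.1],"roll":0,"fingers":8},
    {"dp":[-0.3,0.7,1.1],"roll":0,"fingers":8}
  ]
}}

```text
clock: 8.72
tool_pos: [0.6015, 0.2907, 0.2301]
ee_rot: [0.456, 0.89, 0.001, -0.002]
contact_force: [-9.7, 3.0, 0.8]
grip_width: 0.0117
```

Run:
```python
from h import *
go([.6085,.2898,.2205]); s=monitor.sense();print(s["wrist_torque"])
print("Faxial",s["contact_force"]@Rp[:,2],"lift from home",(s["tool_pos"]-[.6085,.2898,.2205])@Rp[:,2])
```

```text
dp [-4.8  5.1  9.6] heading 125.79 roll None pos [0.6015 0.2907 0.2301] t 8.72 F [-9.7  3.   0.8] w 11.7 q [ 0.27  0.61  0.96  0.    1.57 -0.35]
[2.60809666 0.45002135 1.32077774]
Faxial 5.729903937497285 lift from home 0.01164500562448305
```

The T is now resting hard, having dropped about 4 mm from the top, which fits the notch. I'll relax the press and let go.

{"fn": "arm_command", "kwargs": {
  "commands": [
    {"dp":[0.3,-0.7,-1.0],"roll":0,"fingers":8},
    {"dp":[0.3,-0.7,-1.0],"roll":0,"fingers":14},
    {"dp":[0.3,-0.7,-1.0],"roll":0,"fingers":22},
    {"dp":[0.3,-0.7,-1.0],"roll":0,"fingers":32},
    {"dp":[0.3,-0.7,-1.0],"roll":0,"fingers":40},
    {"dp":[0.3,-0.7,-1.0],"roll":0,"fingers":40}
  ]
}}

```text
clock: 9.48
tool_pos: [0.6023, 0.2883, 0.2302]
ee_rot: [0.458, 0.889, -0.0, 0.0]
contact_force: [0.1, -0.4, -0.4]
grip_width: 0.0396
```

Run:
```python
from h import *
go([.6085,.2898,.2205])
for n,c in [("wrist",(150,150,400,384)),("scene",(175,90,315,260))]:
    f=eyes.grab_frame(n); crop(f,*c,2.5 if n=="wrist" else 3.4,f"pics/k_{n}.png")
```

```text
dp [-2.4  6.   9.7] heading 125.47 roll None pos [0.6023 0.2883 0.2302] t 9.47 F [ 0.1 -0.4 -0.4] w 39.6 q [ 0.27  0.61  0.96 -0.    1.57 -0.35]
```

View pics/k_wrist.png

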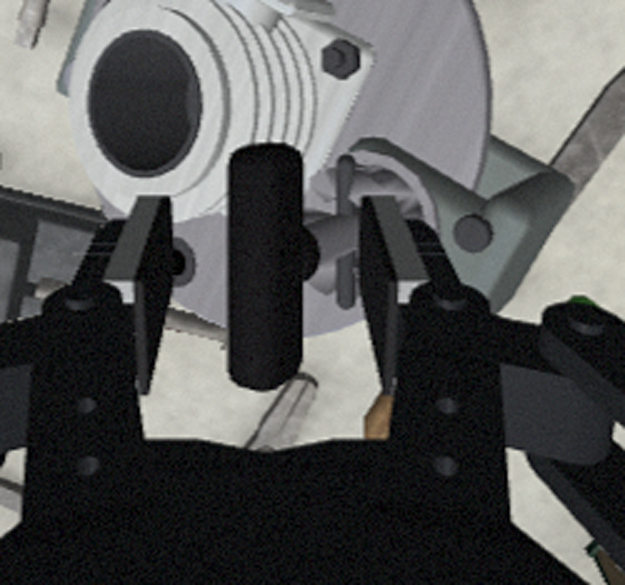

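View pics/k_scene.png

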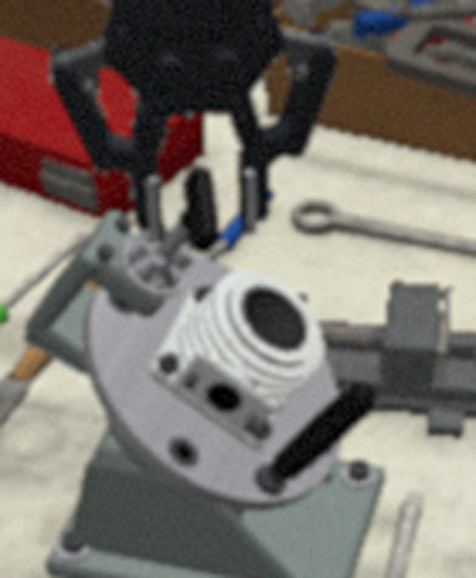

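The T stays turned and drawn out by itself, with its cross pin visible across the sleeve at (345,240) in the wrist crop. Now to the plate handle.

Run:
```python
from h import *
H=pl([-.0481,.0481,.068])[0]; print(H)
go([*H[:2],.27],-167.7)
```

```text
[0.50944856 0.31809337 0.14811331]
dp [ 78.1 -58.4 -39.9] heading 125.47 roll 5.116729602308138 pos [0.6023 0.2883 0.2301] t 9.57 F [-0.7  0.2 -0.2] w 40.0 q [ 0.27  0.61  0.96 -0.    1.57 -0.35]
```

{"fn": "arm_command", "kwargs": {
  "commands": [
    {"dp":[0,0,-30],"roll":0,"fingers":45},
    {"dp":[0,0,-60],"roll":0,"fingers":45},
    {"dp":[10,-8,-70],"roll":-0.18,"fingers":45},
    {"dp":[25,-19,-70],"roll":-0.36,"fingers":45},
    {"dp":[40,-30,-70],"roll":-0.54,"fingers":45},
    {"dp":[55,-41,-65],"roll":-0.72,"fingers":45},
    {"dp":[70,-52,-55],"roll":-0.9,"fingers":45},
    {"dp":[78,-58,-40],"roll":-1.08,"fingers":45},
    {"dp":[78,-58,-40],"roll":-1.166,"fingers":45},
    {"dp":[78,-58,-40],"roll":-1.166,"fingers":45},
    {"dp":[78,-58,-40],"roll":-1.166,"fingers":45}
  ]
}}

```text
clock: 10.95
tool_pos: [0.51, 0.3183, 0.2702]
ee_rot: [-0.106, 0.994, 0.0, 0.0]
contact_force: [0.4, -0.7, 0.2]
grip_width: 0.0449
```

Run:
```python
from h import *
H=pl([-.0481,.0481,.068])[0]
go([*H],-167.7)
for n,c in [("wrist",(0,0,512,384)),("scene",(175,90,315,260))]:
    f=eyes.grab_frame(n); crop(f,*c,1.5 if n=="wrist" else 3.4,f"pics/l_{n}.png")
    print(n,proj(f,pl([[-.0481,.0481,.09],[-.0481,.0481,.013]])))
```

```text
dp [ 6.000e-01 -1.000e-01  1.221e+02] heading -167.83 roll -0.0023383095058571294 pos [0.51   0.3183 0.2702] t 10.95 F [ 0.4 -0.7  0.2] w 44.9 q [ 0.36  0.46  1.11 -0.    1.57 -1.42]
wrist [[254.55030656 180.65522886]
 [254.97284809 205.56549634]]
scene [[282.75971083 204.62016115]
 [257.44966013 227.69351263]]
```

View pics/l_wrist.png

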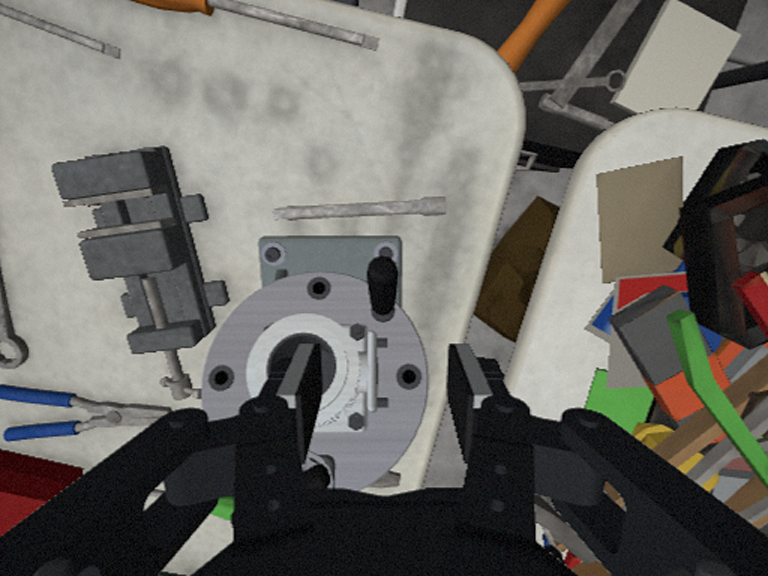

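View pics/l_scene.png

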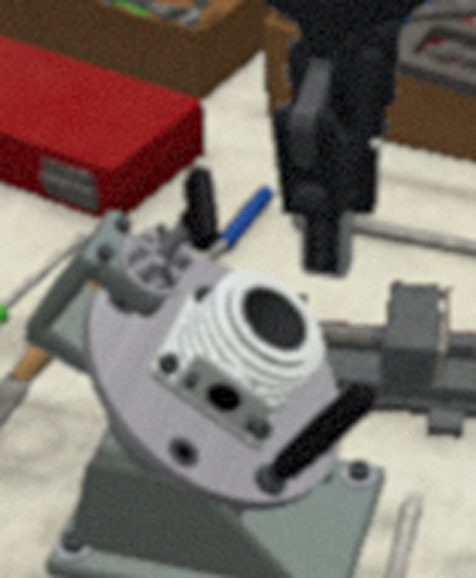

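The handle top is at (253,177) px, against a predicted (254,180). I'll descend and cage the handle with a 21 mm opening.

{"fn": "arm_command", "kwargs": {
  "commands": [
    {"dp":[0,0,50],"roll":0,"fingers":45},
    {"dp":[0,0,90],"roll":0,"fingers":45},
    {"dp":[0,0,110],"roll":0,"fingers":45},
    {"dp":[0,0,122],"roll":0,"fingers":40},
    {"dp":[0,0,122],"roll":0,"fingers":30},
    {"dp":[0,0,122],"roll":0,"fingers":20},
    {"dp":[0,0,122],"roll":0,"fingers":20},
    {"dp":[0,0,122],"roll":0,"fingers":20}
  ]
}}

```text
clock: 12.05
tool_pos: [0.5101, 0.3183, 0.1487]
ee_rot: [-0.107, 0.994, 0.0, 0.001]
contact_force: [0.7, -1.2, 0.9]
grip_width: 0.0202
```

Run:
```python
from h import *
H=pl([-.0481,.0481,.068])[0]
go([*H],-167.7)
Rt=R.from_quat(monitor.sense()["ee_rot"]).as_matrix()
for k in range(1,13):
    A=np.radians(135+7.5*k); p=pl([.068*np.cos(A),.068*np.sin(A),.068])[0]; print(k,(Rt.T@(p-H)*1000).round(1))
for n,c in [("wrist",(0,0,512,384)),("scene",(175,90,315,260))]:
    f=eyes.grab_frame(n); crop(f,*c,1.5 if n=="wrist" else 3.4,f"pics/m_{n}.png")
```

```text
dp [ 0.7 -0.1  0.6] heading -167.73 roll -0.0005925457606266148 pos [0.5101 0.3183 0.1487] t 12.05 F [ 0.7 -1.2  0.9] w 20.2 q [ 0.36  0.55  1.31 -0.    1.28 -1.42]
1 [ 4.8 -6.7  3.3]
2 [  8.8 -14.1   6.2]
3 [ 12.1 -22.1   8.4]
4 [ 14.4 -30.5  10.1]
5 [ 15.8 -39.2  11.1]
6 [ 16.3 -48.1  11.4]
7 [ 15.8 -57.   11.1]
8 [ 14.4 -65.7  10.1]
9 [ 12.  -74.1   8.4]
10 [  8.8 -82.1   6.2]
11 [  4.7 -89.5   3.4]
12 [ -0.1 -96.2  -0. ]
```

View pics/m_wrist.png

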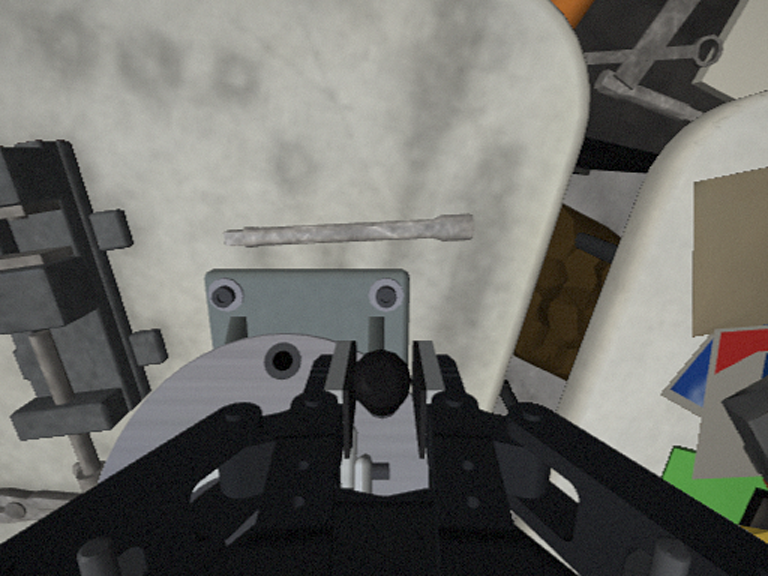

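View pics/m_scene.png

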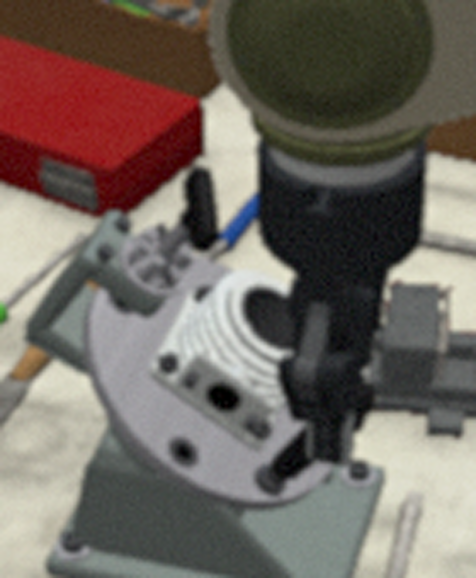

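The handle is caged between the pads and clear of everything. I'll swing the first half of the arc.

{"fn": "arm_command", "kwargs": {
  "commands": [
    {"dp":[5,-7,3],"roll":0,"fingers":20},
    {"dp":[9,-14,6],"roll":0,"fingers":20},
    {"dp":[12,-22,8.5],"roll":0,"fingers":20},
    {"dp":[14.5,-30.5,10],"roll":0,"fingers":20},
    {"dp":[16,-39,11],"roll":0,"fingers":20},
    {"dp":[16.5,-48,11.5],"roll":0,"fingers":20},
    {"dp":[16.5,-48,11.5],"roll":0,"fingers":20}
  ]
}}

```text
clock: 13.02
tool_pos: [0.5045, 0.2668, 0.1367]
ee_rot: [-0.106, 0.994, -0.001, 0.0]
contact_force: [-0.0, -1.4, -1.2]
grip_width: 0.0201
```

Run:
```python
from h import *
H=pl([-.068,0,.068])[0]
go([*H],-167.7)
for n,c in [("wrist",(0,0,512,384)),("scene",(175,90,315,260))]:
    f=eyes.grab_frame(n); crop(f,*c,1.5 if n=="wrist" else 3.4,f"pics/n_{n}.png")
```

```text
dp [0.5 0.9 0. ] heading -167.79 roll -0.0015127922137607656 pos [0.5045 0.2668 0.1367] t 13.03 F [-0.  -1.4 -1.2] w 20.1 q [ 0.28  0.52  1.41 -0.    1.21 -1.5 ]
```

View pics/n_scene.png

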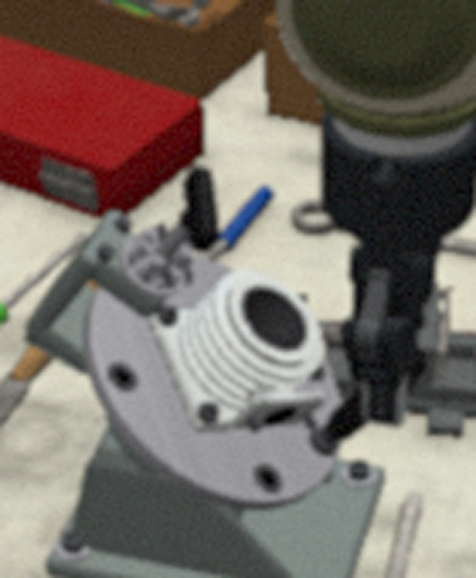

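The plate has turned about 45°. I'll do the second half and clamp lightly at the end to centre the handle.

{"fn": "arm_command", "kwargs": {
  "commands": [
    {"dp":[-0.5,-9,-0.5],"roll":0,"fingers":20},
    {"dp":[-2,-17.5,-1.5],"roll":0,"fingers":20},
    {"dp":[-4,-26,-3],"roll":0,"fingers":20},
    {"dp":[-7.5,-34,-5],"roll":0,"fingers":20},
    {"dp":[-11.5,-41.5,-8],"roll":0,"fingers":20},
    {"dp":[-16,-47.5,-11.5],"roll":0,"fingers":20},
    {"dp":[-16,-47.5,-11.5],"roll":0,"fingers":20},
    {"dp":[-16,-47.5,-11.5],"roll":0,"fingers":15},
    {"dp":[-16,-47.5,-11.5],"roll":0,"fingers":15}
  ],
  "grip_force": 20
}}

```text
clock: 14.25
tool_pos: [0.5298, 0.2246, 0.1482]
ee_rot: [-0.107, 0.994, -0.0, 0.0]
contact_force: [1.4, -4.9, 0.5]
grip_width: 0.0175
```

Run:
```python
from h import *
H=pl([-.0481,-.0481,.068])[0]
go([*H],-167.7)
for n,c in [("wrist",(0,0,512,384)),("scene",(175,90,315,260))]:
    f=eyes.grab_frame(n); crop(f,*c,1.5 if n=="wrist" else 3.4,f"pics/o_{n}.png")
```

```text
dp [ 0.  -0.5  0. ] heading -167.73 roll -0.0005603580038093884 pos [0.5298 0.2246 0.1482] t 14.25 F [ 1.4 -4.9  0.5] w 17.5 q [ 0.2   0.52  1.38 -0.    1.24 -1.59]
```

View pics/o_scene.png

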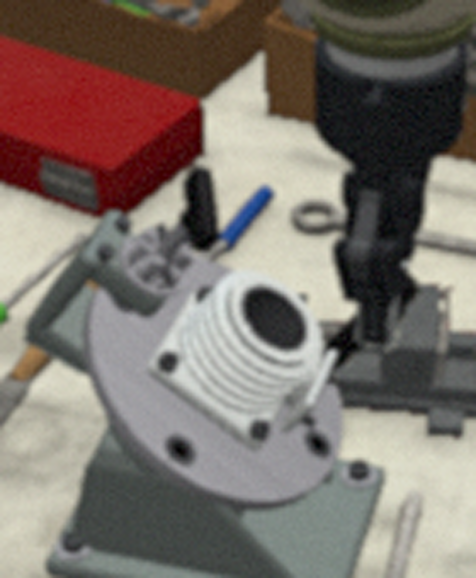

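The plate has turned about 90°. I'll measure the residual by comparing the left hole's position with where it was at the start.

```bash
cat > ang.py <<'E'
from h import *
import pickle
d=pickle.load(open("d0.pkl","rb"))
def hole(f,side,A):
    p=pl([.066*np.cos(np.radians(A)),.066*np.sin(np.radians(A)),0])[0]; u,v=proj(f,p)[0]
    x,y=int(u),int(v); g=f["color"][y-8:y+10,x-8:x+10].astype(float).mean(2)
    w=np.clip(95-g,0,None); yy,xx=np.mgrid[:18,:18]
    c=np.array([(w*xx).sum()/w.sum()+x-8,(w*yy).sum()/w.sum()+y-8])
    # onto plate plane
    Rm=cv2.Rodrigues(np.array(f["rvec"],float))[0]; C=-Rm.T@np.array(f["tvec"])
    r=Rm.T@np.array([(c[0]-f["cx"])/f["fx"],(c[1]-f["cy"])/f["fy"],1]); n=Rp[:,2]; P0=pl([0,0,0])[0]
    X=C+r*((P0-C)@n)/(r@n); q=(X-P0)@Rp
    return c.round(2),(q*1000).round(2),np.degrees(np.arctan2(q[1],q[0])).round(2)
now={n:eyes.grab_frame(n) for n in("scene","side")}
print("scene L before",*hole(d["scene"],0,90)); print("scene L now",*hole(now["scene"],0,90))
for A in(180,270):
    print("side",A,"before",*hole(d["side"],0,A)); print("side",A,"now",*hole(now["side"],0,A))
crop(now["side"],190,140,370,340,3,"pics/ang_side.png")
E
python3 ang.py
```

```text
scene L before [227.06 224.37] [ 0.66 71.57  0.  ] 89.47
scene L now [226.52 223.38] [ 2.3 70.4 -0. ] 88.13
side 180 before [254.06 210.71] [-68.39   0.74  -0.  ] 179.38
side 180 now [257.04 209.55] [-62.22  -2.01  -0.  ] -178.15
side 270 before [293.01 208.72] [ -1.75 -64.99   0.  ] -91.55
side 270 now [292.01 209.46] [ -3.87 -65.03   0.  ] -93.4
```

View pics/ang_side.png

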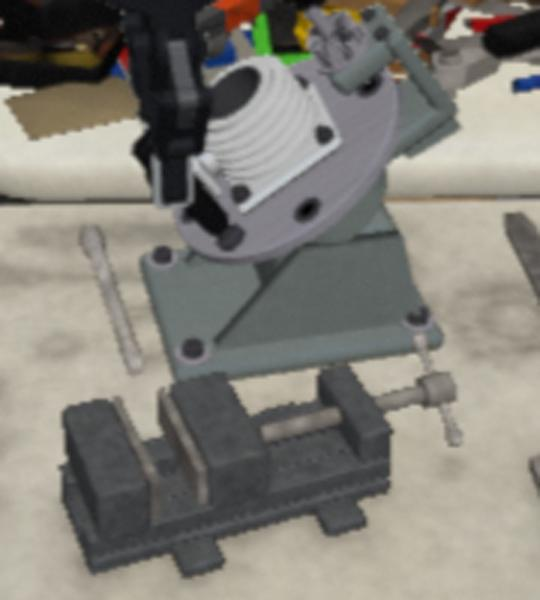

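The plate is about 1.6° short (scene 1.3°, side 1.85°). I'll nudge the handle 2 mm along the arc.

{"fn": "arm_command", "kwargs": {
  "commands": [
    {"dp":[-0.7,-1,-0.5],"roll":0,"fingers":15},
    {"dp":[-1.2,-1.7,-0.8],"roll":0,"fingers":15},
    {"dp":[-1.2,-1.7,-0.8],"roll":0,"fingers":15},
    {"dp":[-1.2,-1.7,-0.8],"roll":0,"fingers":15}
  ]
}}

```text
clock: 14.95
tool_pos: [0.5307, 0.2238, 0.1486]
ee_rot: [-0.107, 0.994, 0.0, -0.001]
contact_force: [-3.4, 1.4, -1.6]
grip_width: 0.0171
```

```bash
python3 ang.py; python3 -c "
from h import *
go(pl([-.0481,-.0481,.068])[0])"
```

```text
scene L before [227.06 224.37] [ 0.66 71.57  0.  ] 89.47
scene L now [227.12 223.78] [ 1.02 70.35 -0.  ] 89.17
side 180 before [254.06 210.71] [-68.39   0.74  -0.  ] 179.38
side 180 now [257.14 209.35] [-61.9   -1.67   0.  ] -178.46
side 270 before [293.01 208.72] [ -1.75 -64.99   0.  ] -91.55
side 270 now [292.56 209.06] [ -2.71 -65.     0.  ] -92.38
dp [0.8 0.5 0.5] heading -167.7 roll None pos [0.5308 0.2238 0.1487] t 15.05 F [-3.5  1.  -2. ] w 17.4 q [ 0.19  0.52  1.38  0.    1.24 -1.59]
```

{"fn": "arm_command", "kwargs": {
  "commands": [
    {"dp":[-0.4,-0.5,-0.3],"roll":0,"fingers":15},
    {"dp":[-0.4,-0.5,-0.3],"roll":0,"fingers":15},
    {"dp":[-0.4,-0.5,-0.3],"roll":0,"fingers":25},
    {"dp":[-0.4,-0.5,-0.3],"roll":0,"fingers":40},
    {"dp":[-0.4,-0.5,-0.3],"roll":0,"fingers":40}
  ]
}}

```text
clock: 15.68
tool_pos: [0.532, 0.223, 0.1493]
ee_rot: [-0.107, 0.994, -0.0, 0.0]
contact_force: [-0.4, -0.5, -0.0]
grip_width: 0.0403
```

```bash
python3 ang.py; python3 -c "
from h import *
go(pl([.066,0,.082])[0]+[0,0,.04],125.5)"
```

```text
scene L before [227.06 224.37] [ 0.66 71.57  0.  ] 89.47
scene L now [227.5  224.02] [ 0.25 70.31 -0.  ] 89.8
side 180 before [254.06 210.71] [-68.39   0.74  -0.  ] 179.38
side 180 now [256.62 209.11] [-62.66   0.     0.  ] 180.0
side 270 before [293.01 208.72] [ -1.75 -64.99   0.  ] -91.55
side 270 now [293.15 208.63] [ -1.46 -65.01   0.  ] -91.29
dp [ -83.8   49.6 -115.8] heading -167.74 roll -5.117973205600262 pos [0.5319 0.2231 0.1492] t 15.78 F [-0.4 -1.  -0.1] w 39.9 q [ 0.19  0.52  1.38 -0.    1.25 -1.59]
```

The plate is now within about 0.3° of the station. Back to the T-handle.

```bash
python3 -c "
from h import *
go([.6025,.2886,.30])"
```

```text
dp [ -83.    49.  -150.7] heading -167.74 roll None pos [0.5319 0.2231 0.1492] t 15.78 F [-0.4 -1.  -0.1] w 39.9 q [ 0.19  0.52  1.38 -0.    1.25 -1.59]
```

{"fn": "arm_command", "kwargs": {
  "commands": [
    {"dp":[0,0,-40],"roll":0,"fingers":40},
    {"dp":[0,0,-90],"roll":0,"fingers":40},
    {"dp":[0,0,-150],"roll":0.1,"fingers":40},
    {"dp":[-15,8,-151],"roll":0.28,"fingers":40},
    {"dp":[-30,17,-151],"roll":0.46,"fingers":40},
    {"dp":[-45,26,-151],"roll":0.64,"fingers":40},
    {"dp":[-60,35,-151],"roll":0.82,"fingers":40},
    {"dp":[-75,44,-151],"roll":1.0,"fingers":40},
    {"dp":[-83,49,-151],"roll":1.166,"fingers":40},
    {"dp":[-83,49,-151],"roll":1.166,"fingers":40},
    {"dp":[-83,49,-151],"roll":1.166,"fingers":40}
  ]
}}

```text
clock: 17.15
tool_pos: [0.6022, 0.2885, 0.3002]
ee_rot: [0.457, 0.89, -0.0, 0.0]
contact_force: [-0.9, 0.0, 0.7]
grip_width: 0.04
```

Run:
```python
from h import *
go([.6023,.2883,.2302],125.5)
for n,c in [("wrist",(0,0,512,384)),("scene",(175,90,315,260))]:
    f=eyes.grab_frame(n); crop(f,*c,1.5 if n=="wrist" else 3.4,f"pics/q_{n}.png")
```

```text
dp [-0.2  0.  70. ] heading 125.65 roll 0.0025345106230486732 pos [0.6022 0.2885 0.3002] t 17.15 F [-0.9  0.   0.7] w 40.0 q [ 0.27  0.58  0.82 -0.    1.74 -0.35]
```

View pics/q_wrist.png

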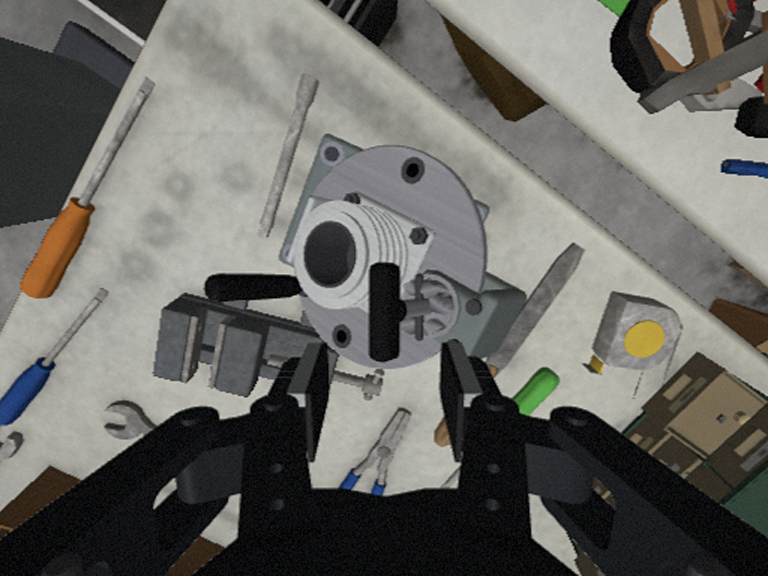

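View pics/q_scene.png

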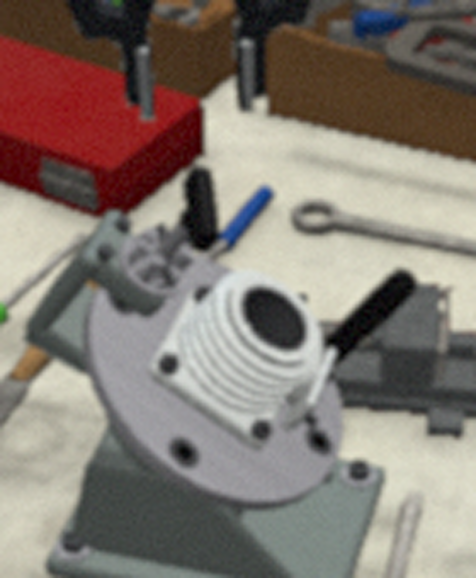

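The bar is centred between the jaws at 384 px. I'll descend and grip.

{"fn": "arm_command", "kwargs": {
  "commands": [
    {"dp":[0,0,35],"roll":0,"fingers":40},
    {"dp":[0,0,60],"roll":0,"fingers":40},
    {"dp":[0,0,70],"roll":0,"fingers":40},
    {"dp":[0,0,70],"roll":0,"fingers":30},
    {"dp":[0,0,70],"roll":0,"fingers":20},
    {"dp":[0,0,70],"roll":0,"fingers":8},
    {"dp":[0,0,70],"roll":0,"fingers":8},
    {"dp":[0,0,70],"roll":0,"fingers":8}
  ],
  "grip_force": 40
}}

```text
clock: 18.25
tool_pos: [0.603, 0.289, 0.2315]
ee_rot: [0.458, 0.889, 0.001, 0.001]
contact_force: [3.1, 1.7, 5.8]
grip_width: 0.018
```

Run:
```python
from h import *
go([.6023,.2883,.2302],125.5); s=monitor.sense(); print(s["wrist_torque"])
print("lift 6mm tool axes:", R.from_quat(s["ee_rot"]).as_matrix().T@Rp[:,2]*6)
```

```text
dp [-0.1 -1.   1.3] heading 125.48 roll -0.00039154580019527753 pos [0.603  0.289  0.2315] t 18.25 F [3.1 1.7 5.8] w 18.0 q [ 0.27  0.61  0.96  0.    1.57 -0.35]
[ 0.66602357 -1.04781486  0.11558604]
lift 6mm tool axes: [ 1.34940677 -3.14591353 -4.92771036]
```

{"fn": "arm_command", "kwargs": {
  "commands": [
    {"dp":[0.4,-1.0,-1.6],"roll":0,"fingers":8},
    {"dp":[0.9,-2.1,-3.3],"roll":0,"fingers":8},
    {"dp":[1.35,-3.1,-4.9],"roll":0,"fingers":8},
    {"dp":[1.35,-3.1,-4.9],"roll":0,"fingers":8},
    {"dp":[1.35,-3.1,-4.9],"roll":0,"fingers":8}
  ]
}}

```text
clock: 18.88
tool_pos: [0.6007, 0.2884, 0.2348]
ee_rot: [0.458, 0.889, 0.002, 0.002]
contact_force: [11.1, 4.6, -3.4]
grip_width: 0.0184
```

Run:
```python
from h import *
go([.6023,.2883,.2302],125.5); s=monitor.sense(); print(s["wrist_torque"],"Fax",s["contact_force"]@Rp[:,2],"lift",(s["tool_pos"]-[.603,.289,.2315])@Rp[:,2])
for n,c in [("wrist",(150,150,400,384)),("scene",(175,90,315,260))]:
    f=eyes.grab_frame(n); crop(f,*c,2.5 if n=="wrist" else 3.4,f"pics/r_{n}.png")
```

```text
dp [-1.   1.2  4.6] heading 125.47 roll -0.0005983896677013311 pos [0.6007 0.2884 0.2348] t 18.88 F [11.1  4.6 -3.4] w 18.4 q [ 0.27  0.6   0.96  0.    1.57 -0.35]
[ 1.11951042 -2.39187807  0.19019483] Fax -9.616209578639696 lift 0.004110745143620154
```

View pics/r_wrist.png

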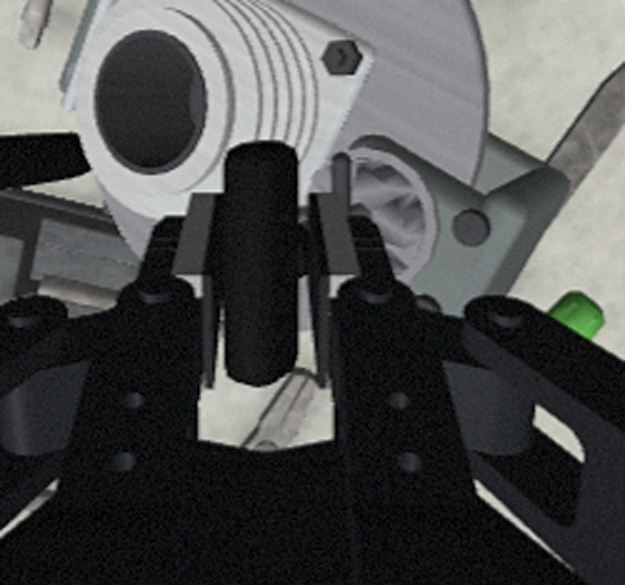

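View pics/r_scene.png

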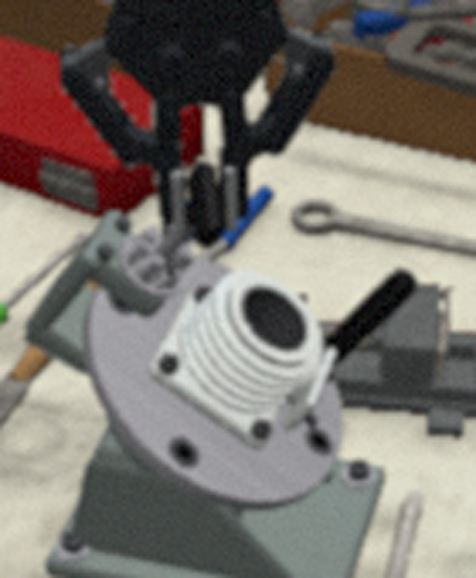

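The axial force is 9.6 N and the lift about 4.1 mm above the notch, so about 14 mm in all. I'll add a little more and turn back.

{"fn": "arm_command", "kwargs": {
  "commands": [
    {"dp":[0.15,-0.4,-0.6],"roll":0,"fingers":8},
    {"dp":[0.15,-0.4,-0.6],"roll":-0.1,"fingers":8},
    {"dp":[0.15,-0.4,-0.6],"roll":-0.2,"fingers":8},
    {"dp":[0.15,-0.4,-0.6],"roll":-0.3,"fingers":8},
    {"dp":[0.15,-0.4,-0.6],"roll":-0.4,"fingers":8},
    {"dp":[0.15,-0.4,-0.6],"roll":-0.4,"fingers":8}
  ]
}}

```text
clock: 19.73
tool_pos: [0.5994, 0.2887, 0.2361]
ee_rot: [0.272, 0.962, 0.001, 0.001]
contact_force: [5.3, 6.0, 1.3]
grip_width: 0.0149
```

Run:
```python
from h import *
go([.6023,.2883,.2302],125.5); s=monitor.sense(); print(s["wrist_torque"],"Fax",s["contact_force"]@Rp[:,2],"lift",(s["tool_pos"]-[.603,.289,.2315])@Rp[:,2])
for n,c in [("wrist",(150,150,400,384)),("scene",(175,90,315,260))]:
    f=eyes.grab_frame(n); crop(f,*c,2.5 if n=="wrist" else 3.4,f"pics/s_{n}.png")
```

```text
dp [-2.6  1.1  5.9] heading 148.48 roll 0.40109048140473147 pos [0.5994 0.2887 0.2361] t 19.73 F [5.3 6.  1.3] w 14.9 q [ 0.27  0.6   0.96  0.    1.58 -0.75]
[ 1.22945709 -1.4396392   0.10873028] Fax -2.637464251140098 lift 0.005786619731792154
```

View pics/s_wrist.png

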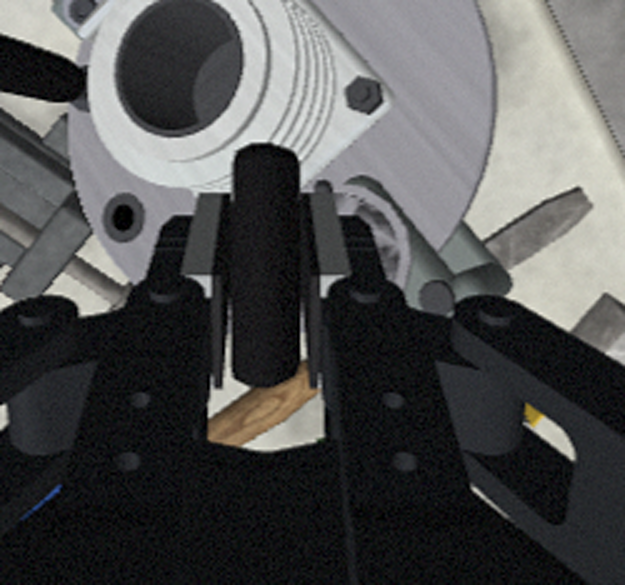

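The bar is turning back and resting on the rim. Continuing to home.

{"fn": "arm_command", "kwargs": {
  "commands": [
    {"dp":[0,0,0],"roll":-0.1,"fingers":8},
    {"dp":[0,0,0],"roll":-0.2,"fingers":8},
    {"dp":[0,0,0],"roll":-0.3,"fingers":8},
    {"dp":[0,0,0],"roll":-0.4,"fingers":8},
    {"dp":[0,0,0],"roll":-0.5,"fingers":8},
    {"dp":[0,0,0],"roll":-0.6,"fingers":8},
    {"dp":[0,0,0],"roll":-0.7,"fingers":8},
    {"dp":[0,0,0],"roll":-0.766,"fingers":8},
    {"dp":[0,0,0],"roll":-0.766,"fingers":8}
  ]
}}

```text
clock: 20.95
tool_pos: [0.5989, 0.2874, 0.2342]
ee_rot: [-0.107, 0.994, -0.001, -0.001]
contact_force: [5.1, 1.0, -5.7]
grip_width: 0.0107
```

Run:
```python
from h import *
go([.6023,.2883,.2302],-167.7); s=monitor.sense(); print(s["wrist_torque"],"Fax",s["contact_force"]@Rp[:,2],"lift",(s["tool_pos"]-[.603,.289,.2315])@Rp[:,2])
print("lower 14mm:", R.from_quat(s["ee_rot"]).as_matrix().T@Rp[:,2]*-14)
for n,c in [("wrist",(150,150,400,384)),("scene",(175,90,315,260))]:
    f=eyes.grab_frame(n); crop(f,*c,2.5 if n=="wrist" else 3.4,f"pics/t_{n}.png")
```

```text
dp [-3.5  0.2  4. ] heading -167.73 roll -0.0005377214979938739 pos [0.5989 0.2874 0.2342] t 20.95 F [ 5.1  1.  -5.7] w 10.7 q [ 0.27  0.6   0.97 -0.    1.58 -1.52]
[ 0.11851894 -1.23704492 -0.18024996] Fax -7.680407065613709 lift 0.004708078452143788
lower 14mm: [-8.0469999   0.01636583 11.45624392]
```

View pics/t_wrist.png

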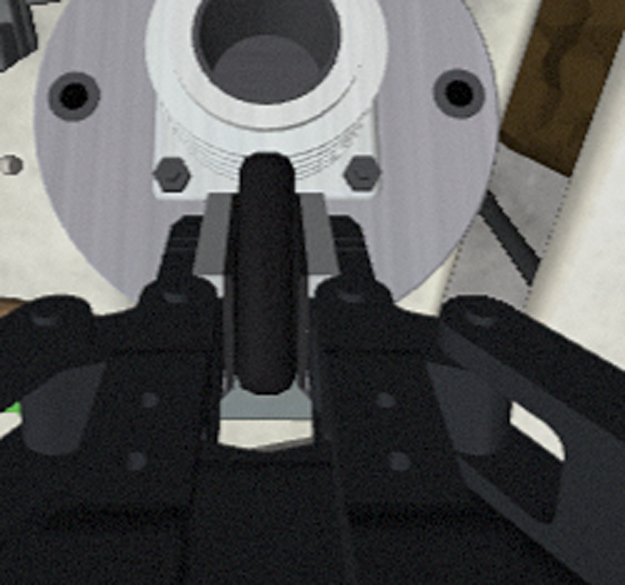

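View pics/t_scene.png

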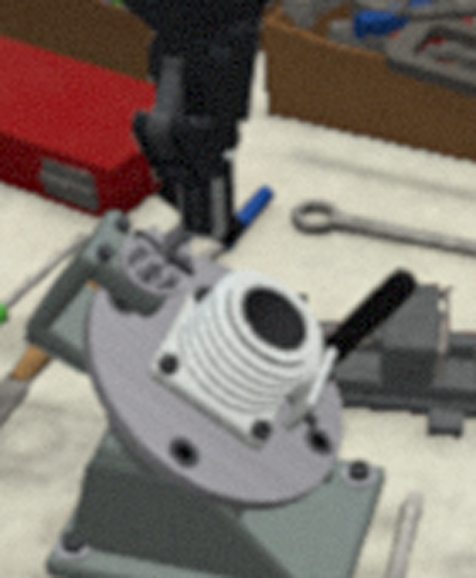

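The bar is back in line with the plate's axis and held against about 8 N of spring force. I'll lower it along the axis.

{"fn": "arm_command", "kwargs": {
  "commands": [
    {"dp":[-1.7,0,2.5],"roll":0,"fingers":8},
    {"dp":[-3.4,0,4.9],"roll":0,"fingers":8},
    {"dp":[-5.2,0,7.4],"roll":0,"fingers":8},
    {"dp":[-6.9,0,9.8],"roll":0,"fingers":8},
    {"dp":[-8,0,11.4],"roll":0,"fingers":8},
    {"dp":[-8,0,11.4],"roll":0,"fingers":8},
    {"dp":[-8,0,11.4],"roll":0,"fingers":8}
  ]
}}

```text
clock: 21.92
tool_pos: [0.6043, 0.2887, 0.2266]
ee_rot: [-0.107, 0.994, -0.001, -0.002]
contact_force: [-13.4, -7.6, 11.2]
grip_width: 0.0111
```

Run:
```python
from h import *
go([.6085,.2898,.2205],-167.7); s=monitor.sense(); print(s["wrist_torque"],"Fax",s["contact_force"]@Rp[:,2],"lift",(s["tool_pos"]-[.6085,.2898,.2205])@Rp[:,2])
```

```text
dp [-4.4  0.2  6. ] heading -167.72 roll -0.0003852728716595695 pos [0.6043 0.2887 0.2266] t 21.93 F [-13.4  -7.6  11.2] w 11.1 q [ 0.27  0.61  0.96 -0.    1.57 -1.52]
[-1.26263817  1.93079236 -0.06287291] Fax 17.579254719927444 lift 0.007465720587185151
```

It resisted after about 9 mm of travel, with the grip having possibly slipped along the bar. I'll ease off, release and look.

{"fn": "arm_command", "kwargs": {
  "commands": [
    {"dp":[1.0,0,-1.4],"roll":0,"fingers":8},
    {"dp":[1.0,0,-1.4],"roll":0,"fingers":18},
    {"dp":[1.0,0,-1.4],"roll":0,"fingers":30},
    {"dp":[1.0,0,-1.4],"roll":0,"fingers":40},
    {"dp":[1.0,0,-1.4],"roll":0,"fingers":40}
  ]
}}

```text
clock: 22.55
tool_pos: [0.6055, 0.2894, 0.2256]
ee_rot: [-0.107, 0.994, 0.0, -0.0]
contact_force: [1.0, -0.5, 0.6]
grip_width: 0.0399
```

```bash
python3 - <<'E'
from h import *
go([.6085,.2898,.2205],-167.7)
for n,c in [("wrist",(150,150,400,384)),("scene",(175,90,315,260))]:
    f=eyes.grab_frame(n); crop(f,*c,2.5 if n=="wrist" else 3.4,f"pics/u_{n}.png")
    for l in (0,.005,.008,.013):print(n,l,proj(f,pl([[.066+s*.024,0,.072+l] for s in(-1,1)])).round(1).tolist())
E
python3 ang.py
```

```text
dp [-3.  -0.3  5.1] heading -167.72 roll -0.00039798383030158104 pos [0.6055 0.2894 0.2256] t 22.55 F [ 1.  -0.5  0.6] w 39.9 q [ 0.27  0.62  0.96  0.    1.57 -1.52]
wrist 0 [[254.8, 213.6], [254.8, 308.9]]
wrist 0.005 [[254.8, 211.3], [254.8, 309.7]]
wrist 0.008 [[254.7, 209.9], [254.7, 310.2]]
wrist 0.013 [[254.7, 207.4], [254.7, 311.1]]
scene 0 [[242.2, 162.4], [219.7, 145.7]]
scene 0.005 [[243.8, 160.7], [221.1, 143.9]]
scene 0.008 [[244.7, 159.7], [222.0, 142.8]]
scene 0.013 [[246.2, 158.0], [223.5, 141.0]]
scene L before [227.06 224.37] [ 0.66 71.57  0.  ] 89.47
scene L now [227.48 224.05] [ 0.25 70.38 -0.  ] 89.8
side 180 before [254.06 210.71] [-68.39   0.74  -0.  ] 179.38
side 180 now [256.91 208.7 ] [-61.86   0.52   0.  ] 179.52
side 270 before [293.01 208.72] [ -1.75 -64.99   0.  ] -91.55
side 270 now [293.14 208.62] [ -1.46 -64.98  -0.  ] -91.29
```

View pics/u_wrist.png

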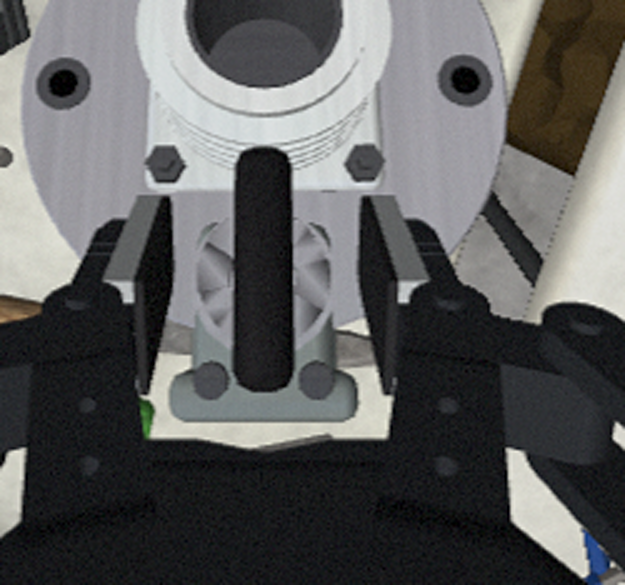

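View pics/u_scene.png

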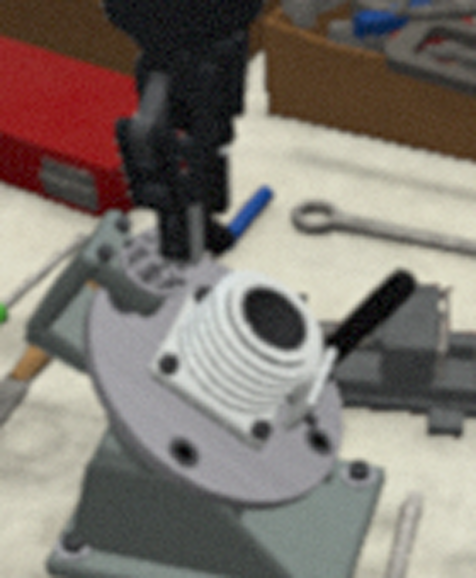

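The bar looks home and the plate angle is unchanged. I'll retreat clear and compare with the initial pictures.

{"fn": "arm_command", "kwargs": {
  "commands": [
    {"dp":[0,0,-25],"roll":0,"fingers":40},
    {"dp":[0,0,-60],"roll":0,"fingers":40},
    {"dp":[0,0,-104],"roll":0,"fingers":40},
    {"dp":[-5,-1,-104],"roll":0,"fingers":40},
    {"dp":[-5,-1,-104],"roll":0,"fingers":40},
    {"dp":[-5,-1,-104],"roll":0,"fingers":40}
  ]
}}

```text
clock: 23.5
tool_pos: [0.6104, 0.2894, 0.3281]
ee_rot: [-0.107, 0.994, -0.0, -0.001]
contact_force: [-0.7, 0.1, 0.1]
grip_width: 0.0401
```

```bash
python3 ang.py
python3 - <<'E'
from h import *
import pickle
d=pickle.load(open("d0.pkl","rb"))
go([.6101,.2885,.3293],-167.7)
f=eyes.grab_frame("scene"); w=eyes.grab_frame("wrist"); crop(w,0,0,512,384,1.5,"pics/v_wrist.png"); crop(eyes.grab_frame("side"),190,140,370,340,3,"pics/v_side.png")
a=cv2.resize(d["scene"]["color"][130:190,195:265,::-1],None,fx=5,fy=5);b=cv2.resize(f["color"][130:190,195:265,::-1],None,fx=5,fy=5)
cv2.imwrite("pics/v_cmp.png",np.hstack([a,b]))
for n,im in(("before",d["scene"]),("now",f)):
    m=im["color"].max(2)<60; m[:140]=0;m[170:]=0;m[:,:212]=0;m[:,250:]=0
    k,l,st_,c=cv2.connectedComponentsWithStats(m.astype(np.uint8)); i=1+st_[1:,4].argmax(); print(n,st_[i],c[i].round(2))
print(proj(w,pl([[.066+s*.024,0,.072+.008] for s in(-1,1)])).round(1).tolist())
E
```

```text
scene L before [227.06 224.37] [ 0.66 71.57  0.  ] 89.47
scene L now [227.4  224.17] [ 0.28 70.72 -0.  ] 89.77
side 180 before [254.06 210.71] [-68.39   0.74  -0.  ] 179.38
side 180 now [256.91 208.72] [-61.86   0.46   0.  ] 179.57
side 270 before [293.01 208.72] [ -1.75 -64.99   0.  ] -91.55
side 270 now [293.15 208.62] [ -1.44 -64.99   0.  ] -91.27
dp [ 0.5 -0.9 -0.6] heading -167.72 roll -0.00038768849355967964 pos [0.6104 0.2894 0.3287] t 23.6 F [-0.8  0.1  0.4] w 39.9 q [ 0.27  0.59  0.71  0.    1.84 -1.52]
before [218 144  26  21 235] [230.4  154.56]
now [218 144  26  21 234] [230.37 154.5 ]
[[256.4, 162.3], [256.5, 217.1]]
```

View pics/v_cmp.png

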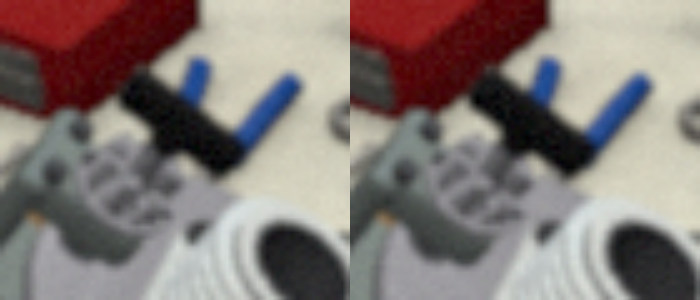

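View pics/v_wrist.png

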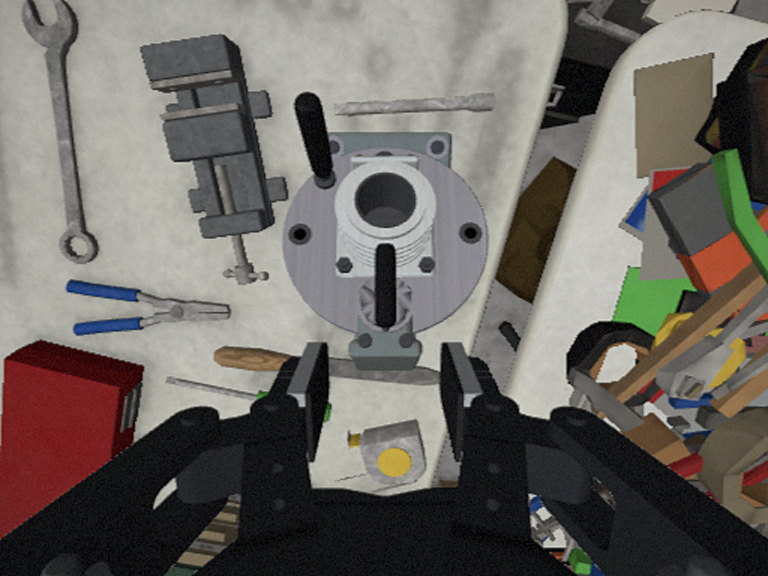

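The T bar is back at its starting pixels, with its centroid at (230.4,154.5) against (230.4,154.6) before, so the pin is fully home. The port faces the front, the handle is at front right, and the extension bar is undisturbed. Handing in.

```bash
python3 -c "
from workcell import env
print(env.finish_job())"
```

```text
the job is handed in; nothing more can be done
None
```

The engine cylinder is turned a quarter turn so its port faces the front, and the plate is locked at the new station. I drew the T-handle out, turned it clockwise into the rest notch and let go; it stayed out by itself. I then swung the plate 90° by the black handle, turned the T-handle back and let the pin spring home.

**Final checks:**
- **Pin home:** the T bar's centre is within 0.1 pixel of its home position in the starting scene picture, where about 2 mm spans one pixel.
- **Plate angle:** comparing hole positions with the starting pictures puts the plate within about 0.3° of the station. I ignored the third hole check, by then overlapped by the handle's foot.
- **Surroundings:** the extension bar looks untouched in the last wrist picture, and the gripper was clear, with the force reading near zero.
- **Time:** about 24 s on the robot's clock.

**What needed correcting:**
- The first swing stopped about 1.6° short, so I nudged the handle twice before seating the pin.
- On the way back the grip slipped a few millimetres on the T bar. While lowering it I pressed on the seated plunger with about 18 N before letting go, well under the limit.

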